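# Find the worn winch bush with a no-go plug gauge

### The job

Take the no-go plug gauge from its rest, stand it upright fully down in its stand and let go, then take it again from above by the handle and try its pin in the bushes in the rack until you find the worn one, which it slides into all the way to the collar. Put the gauge back upright, fully down, in its stand, and thread the worn bush, flange down and not dropped, over the spindle of the steel scrap tray until it stands on the tray's floor; leave the two sound bushes standing in the rack and do not disturb the spray can, the spanner and the tape roll.

Things in the scene. Friction and masses are not known exactly. Their poses are not given: they have to be found in the camera images.
- gauge_handle (a point): steel plug gauge, 121 mm long, 0.3 kg, balancing 68 mm from the pin end, round: pin 24 mm wide and 45 mm long, its foot chamfered to 18 mm over 4 mm; a collar 36 mm wide, 6 mm thick; a dark handle 28 mm wide, 70 mm long. Starts lying level in its rest. The point is on the axis in the middle of the handle, 86 mm from the pin's end; z runs from the pin towards the handle's free end
- gauge_tip (a point): the end of the gauge's pin, on its axis; same axes
- rest_axis (a point): fixed plywood rest that carries the gauge level, axis 42 mm above the bench: base 150 x 56 x 8 mm, a cradle under the pin and one under the handle's free end, cheeks to 46 mm high (lift straight up); the handle is free between them for 57 mm. The point is above the middle of the base at the gauge's axis; x runs along the gauge towards its pin end
- stand_hole (a point): fixed plywood block, 66 x 66 mm, 60 mm tall, with one upright hole of 30 mm diameter, 50 mm deep: the gauge's stand. The gauge is home when its collar rests on the block's top, pin down. The point is the centre of the hole's mouth on the top face; z is up
- bush_1_mid (a point): one of three alike bronze bushes: round sleeve 48 mm outside, 60 mm tall, standing on a flange 66 mm wide and 8 mm thick, 0.57 kg. Upright hole right through: a 28 mm wide mouth 10 mm deep in the top, inside it a lining that is worn to 25.5 mm in one bush of the three (drawn anew each time), 22 mm in the two sound ones; 28 mm in the lowest 8 mm. The point is on the axis, half-way up; z is up
- bush_2_mid (a point): see bush_1_mid: the same kind of bush, same point. In the worn bush the gauge pin slides in until its collar meets the bush's top (pin end 15 mm above the underside); in a sound one it stops about 14 mm below the top
- bush_3_mid (a point): see bush_1_mid: the same kind of bush
- rack: fixed low plywood rack with three pockets in a row along its y axis, 95 mm apart, each holding a bush loosely: 90 x 290 mm, floor 6 mm thick, walls up to 16 mm high. Origin under its centre on the bench
- scrap_tray: fixed square tray of dark steel, 160 x 160 mm, walls 24 mm high and 4 mm thick, floor 4 mm thick, with an upright steel spindle in its middle: 24 mm diameter up to 32 mm above the bench, then tapering to 12 mm at its top, 46 mm above the bench. Only the worn bush goes right down over it. Origin under the spindle on the bench; z is up
- spray_can: upright spray can, 60 mm diameter, 170 mm tall: leave alone. Origin under its centre
- wrench: spanner, 190 mm long, lying flat along its x: leave alone
- tape_roll: roll of black tape, 90 mm diameter, 24 mm tall, lying flat: leave alone. Origin under its centre
Not all that is in view belongs to the job. Several things have the shape of the scrap_tray; the one meant has the colours described above.

How it is judged (in metres and radians):
On the way, in this order (a step that is already met when the one before it is completed fails the run):
1. the gauge stands upright, pin fully down, in its stand, let go (x of gauge_tip in the frame of stand_hole between -0.005 and 0.005 m and y of gauge_tip in the frame of stand_hole between -0.005 and 0.005 m and z of gauge_tip in the frame of stand_hole below -0.039 m and angle between gauge_handle's own z axis and vertical below 0.12 rad and contact force between the fingers and gauge below 0.1 N), for 0.2 s.
2. the gauge's pin is in a bush down to its collar (within 6 mm; only the worn bush lets it in), the bush standing in the rack (((x of gauge_tip in the frame of bush_1_mid between -0.005 and 0.005 m and y of gauge_tip in the frame of bush_1_mid between -0.005 and 0.005 m and z of gauge_tip in the frame of bush_1_mid below -0.009 m and angle between the z axis of gauge_handle and the z axis of bush_1_mid, either way round below 0.12 rad and z of bush_1_mid in the frame of rack between 0.026 and 0.046 m) or (x of gauge_tip in the frame of bush_2_mid between -0.005 and 0.005 m and y of gauge_tip in the frame of bush_2_mid between -0.005 and 0.005 m and z of gauge_tip in the frame of bush_2_mid below -0.009 m and angle between the z axis of gauge_handle and the z axis of bush_2_mid, either way round below 0.12 rad and z of bush_2_mid in the frame of rack between 0.026 and 0.046 m) or (x of gauge_tip in the frame of bush_3_mid between -0.005 and 0.005 m and y of gauge_tip in the frame of bush_3_mid between -0.005 and 0.005 m and z of gauge_tip in the frame of bush_3_mid below -0.009 m and angle between the z axis of gauge_handle and the z axis of bush_3_mid, either way round below 0.12 rad and z of bush_3_mid in the frame of rack between 0.026 and 0.046 m))), for 0.1 s.
At the end, for the whole second after the job is handed in: the gauge stands upright (7 degrees) in its stand, pin down to the collar (6 mm), let go; the worn bush is upright (6 degrees) on the tray's spindle, flange on the tray's floor (6 mm; only the worn one can go so far); the two sound bushes stand upright in the rack; all at rest (all of step 1 and linear speed of each of gauge, bush_1, bush_2, bush_3 below 0.02 m/s and angle between each of bush_1_mid, bush_2_mid, bush_3_mid's own z axis and vertical below 0.1 rad and (((x of bush_1_mid in the frame of scrap_tray between -0.006 and 0.006 m and y of bush_1_mid in the frame of scrap_tray between -0.006 and 0.006 m and z of bush_1_mid in the frame of scrap_tray between 0.028 and 0.04 m) and (x of bush_2_mid in the frame of rack between -0.03 and 0.03 m and y of bush_2_mid in the frame of rack between -0.125 and 0.125 m and z of bush_2_mid in the frame of rack between 0.03 and 0.042 m) and (x of bush_3_mid in the frame of rack between -0.03 and 0.03 m and y of bush_3_mid in the frame of rack between -0.125 and 0.125 m and z of bush_3_mid in the frame of rack between 0.03 and 0.042 m)) or ((x of bush_2_mid in the frame of scrap_tray between -0.006 and 0.006 m and y of bush_2_mid in the frame of scrap_tray between -0.006 and 0.006 m and z of bush_2_mid in the frame of scrap_tray between 0.028 and 0.04 m) and (x of bush_1_mid in the frame of rack between -0.03 and 0.03 m and y of bush_1_mid in the frame of rack between -0.125 and 0.125 m and z of bush_1_mid in the frame of rack between 0.03 and 0.042 m) and (x of bush_3_mid in the frame of rack between -0.03 and 0.03 m and y of bush_3_mid in the frame of rack between -0.125 and 0.125 m and z of bush_3_mid in the frame of rack between 0.03 and 0.042 m)) or ((x of bush_3_mid in the frame of scrap_tray between -0.006 and 0.006 m and y of bush_3_mid in the frame of scrap_tray between -0.006 and 0.006 m and z of bush_3_mid in the frame of scrap_tray between 0.028 and 0.04 m) and (x of bush_1_mid in the frame of rack between -0.03 and 0.03 m and y of bush_1_mid in the frame of rack between -0.125 and 0.125 m and z of bush_1_mid in the frame of rack between 0.03 and 0.042 m) and (x of bush_2_mid in the frame of rack between -0.03 and 0.03 m and y of bush_2_mid in the frame of rack between -0.125 and 0.125 m and z of bush_2_mid in the frame of rack between 0.03 and 0.042 m)))); the robot touches nothing.
It fails at once if the can, spanner or tape roll is moved by more than 20 mm (distance of any of spray_can, wrench, tape_roll from where it was at the start of the episode above 0.02 m).
It fails at once if a bush is dropped (falls, not held, faster than 0.6 m/s: from about 20 mm or more) ((linear speed of bush_1 above 0.6 m/s and contact force between the fingers and bush_1 below 0.1 N) or (linear speed of bush_2 above 0.6 m/s and contact force between the fingers and bush_2 below 0.1 N) or (linear speed of bush_3 above 0.6 m/s and contact force between the fingers and bush_3 below 0.1 N)).
It also fails if it takes over 72 s, if anything falls off the work surface, if the arm or the gripper's body presses on something with over 40 N, if the wrist force passes 120 N, or if a joint passes its speed limit or range.

### The arm

A 6-joint arm with a two-finger parallel gripper is mounted at the origin on the work surface. World frame = base frame: x ahead of the robot, y to its left, z up, the work surface at z = 0. Lengths are in m, angles in degrees, forces in N, time in s.
With the tool pointing down it reaches from about 0.325 to 0.925 m from the base axis. Payload 3.1 kg.
Tool frame: the origin (TCP) lies on the front face of the gripper's body, between the roots of the fingers; the fingertips stand 73 mm ahead of it and the grasp point (between the pads) lies 54 mm ahead of it; z points along the fingers, y is the line along which they close (so a half turn about z gives the same grasp; the last joint's range is limited). The gripper opens to 85 mm and grips with 20 to 120 N. Pads are 22 mm wide; open, the fingers measure 114 mm over their backs; the gripper's body (76 mm by 85 mm) begins 54 mm behind the grasp point. The pads swing forward as they close: fully open they stand 13 mm farther back than shut.
Start: joints at [-83.491, 12.427, 92.441, -0, 75.132, -6.429], TCP at [0.14, -0.609, 0.304] pointing down, gripper open.
Joint ranges: [-157.48, 157.48], [-44.54, 120.13], [17.64, 146.25], [-64.5, 244.5], [7.68, 150.69], [-147.95, 147.95]. Speed limits (degrees/s): [159.86, 159.86, 180, 180, 180, 180].

### API

Orientations are given as a 3x3 rotation matrix whose columns are the frame's x, y, z axes.
In Python, from workcell import bot gives the robot as it stands. The module is installed in compiled form; this text tells all that it offers.
- The arm moves only by the tool send_rows, never from a script. Its argument "motion" is a list of rows, each an object of numbers: "wx", "wy", "wz": the turn, a rotation vector about the tool's x, y, z in rad; "tx", "ty", "tz": the shift along the tool's x, y, z in mm; "jaw": the finger opening in mm, from 0 to 85.4. In form: [{"wx": .., "wy": .., "wz": .., "tx": .., "ty": .., "tz": .., "jaw": ..}, ...]. A call has exactly 10 rows; each row shifts and turns the commanded pose from where the row before left it, along the tool's axes as they then stand; what a row does not reach is not made up. A row lasts 1/12 s, in which the tool goes at most 41.7 mm and 7.16 degrees, less where a joint would pass 70% of its speed; a pose out of reach is approached as far as the arm can. A call with a gripper value outside its range is refused whole. The fingers move at their own pace and stop on an object; the grip force is fixed at half the most. Time passes only in rows, so rows that do not move let the fingers close, or fill a call up. It gives the time, the measured TCP pose, the force, the opening and the grip force at its end, in the units of the state.
- bot.observe(): the state, without advancing time (a new reading comes with each control period).
- bot.get_image(name): name is "side" or "top"; returns (picture, depth): 400x640x3 uint8, red, green, blue; 400x640 float32, m along the optical axis (not along the pixel's ray), 0 where there is no reading.
- bot.camera_model(name): a dict with "fovy" (degrees; the focal length in pixels is half the picture's height over the tangent of half this angle, whatever the lens; pixels are square), "cx", "cy" (the principal point, pixels), "xyz" and "rotation" of the camera in the world. Camera axes: x right, y down, z forward; pixel columns grow to the right and rows downward; lengths in m; the calibration is good to about 2 mm. A picture is of the moment at which its call begins. camera_model takes no time and is no camera call.
- bot.finish_job(): hands the job in; it is judged then, once.
Trained networks look in the newest picture that a camera, given by its name, has taken for a name from the list of things; names that differ only in an ending like _2 or _b are one class to them, and where a whole thing is asked for, a point or a joint stands for the part that bears it (a point fixed in the world has none). Each returns a list of dicts, best first, with "score" (0 to 1); they miss things now and then, are a little off and sometimes report something else, mostly with a low value. They report only what shows in the picture. A call takes as long as a camera call. They do not tell look-alikes from the thing itself.
- bot.spot_in(camera, target): "point" ([column, row] in pixels, amid what is visible of it).
- bot.outline_of(camera, target): "pixels" (400x640 bool, what is visible of it) and "point" ([column, row] in pixels, amid what is visible of it).
- bot.pinpoint(camera, target): "point" ([column, row] in pixels: a listed point, or the origin of a listed thing).
The state is a dict: "time_s": time; "q": joint angles; "joint_velocities": joint speeds; "joint_efforts": joint torques, N m; "eef_pos": TCP position; "tcp_rot": TCP orientation; "wrist_force": force on the tool from outside, world axes, zero at the start; "torque": the same for the moment, N m; "gripper_width": opening from 0.0 (shut) to 1.0 (fully open); "grip_force": force on a finger pad.
Only numpy, scipy, OpenCV 4.12 (cv2) and the standard library are available. Lean on these libraries where they do the work, as an engineer would, in place of code of your own. Each camera call takes 0.05 s, during which the arm holds its last target. There are 200 camera calls.

## Working session

There is one attempt and no reset: what is moved stays moved. The work goes in short steps, Python scripts to look and compute and a tool call to move; the robot and the scene stay as the last step left them, time stands still between calls to the robot, and variables do not carry over. Pictures are saved under pics/ and viewed, at most 10 in all, crops included, and the job is handed in when it is done.

Besides the shell and the picture viewer there is one more tool, called after ">>>" in YAML: its name, and indented under it one key for each argument. send_rows: Moves the arm, as the interface text tells. Its arguments: {"type":"object","properties":{"motion":{"type":"array"}},"required":["motion"]}

```bash
mkdir -p pics; cat > h.py <<'E'
import numpy as np, cv2
from workcell import bot
def cam(n):
    m=bot.camera_model(n); f=200/np.tan(np.radians(m["fovy"])/2)
    return f,m["cx"],m["cy"],np.array(m["xyz"]),np.array(m["rotation"])
def cloud(n,d):
    f,cx,cy,t,R=cam(n); v,u=np.mgrid[0:400,0:640]
    return np.stack([(u-cx)/f*d,(v-cy)/f*d,d],-1)@R.T+t
def ray_z(n,p,z):
    f,cx,cy,t,R=cam(n); r=R@np.array([(p[0]-cx)/f,(p[1]-cy)/f,1]); return t+r*(z-t[2])/r[2]
def proj(n,P):
    f,cx,cy,t,R=cam(n); c=R.T@(np.array(P)-t); return c[:2]/c[2]*f+[cx,cy]
E
python3 - <<'E'
from h import *
np.set_printoptions(precision=4,suppress=True)
for n in("top","side"):
    im,d=bot.get_image(n); cv2.imwrite(f"pics/{n}0.png",im[:,:,::-1]); np.save(f"{n}0.npy",d)
    print(n,cam(n))
Z=dict(gauge_handle=.042,gauge_tip=.042,rest_axis=.042,stand_hole=.06,bush_1_mid=.036,rack=0,scrap_tray=0,spray_can=0,wrench=0,tape_roll=0)
for n in("top","side"):
  for k,z in Z.items():
    for r in bot.pinpoint(n,k)[:5]: print(n,k,round(r["score"],2),np.round(r["point"],1),ray_z(n,r["point"],z)[:2])
s=bot.observe();print(s["time_s"],s["tcp_rot"])
E
```

```text
top (np.float64(516.8981695831083), 329.65041083544895, 197.99645768731258, array([0.2277, 0.0279, 1.6231]), array([[-0.0071, -0.9861,  0.166 ],
       [-1.    ,  0.0075,  0.0018],
       [-0.003 , -0.166 , -0.9861]]))
side (np.float64(379.9182264165491), 318.75030907131315, 202.89804783983973, array([-0.029 ,  0.7149,  0.9522]), array([[-0.7969, -0.4193,  0.4348],
       [-0.6038,  0.5721, -0.5551],
       [-0.016 , -0.7049, -0.7091]]))
top gauge_handle 0.71 [375.  209.6] [ 0.4564 -0.1091]
top gauge_tip 0.65 [351.7 209.2] [ 0.4582 -0.0371]
top rest_axis 0.78 [374.4 211.6] [ 0.4502 -0.1071]
top stand_hole 0.92 [424.4 164. ] [ 0.5954 -0.2636]
top bush_1_mid 0.72 [260.3 160.6] [0.6161 0.2486]
top bush_1_mid 0.64 [282.6 162.5] [0.6094 0.1782]
top rack 0.63 [283.4 162. ] [0.6197 0.1791]
top scrap_tray 0.9 [202.1 268.5] [0.2812 0.4298]
top scrap_tray 0.68 [293.4 222.7] [0.4226 0.1459]
top scrap_tray 0.62 [433.6 286.4] [ 0.2212 -0.2887]
top scrap_tray 0.56 [321.4 116.3] [0.7721 0.0559]
top spray_can 0.91 [195.9 188.2] [0.5359 0.4582]
top wrench 0.83 [324.9 116.2] [0.7724 0.0445]
top tape_roll 0.85 [479.2 211.6] [ 0.4536 -0.4425]
side gauge_handle 0.8 [360.1 191.9] [ 0.4458 -0.1253]
side gauge_tip 0.66 [347.1 205.3] [ 0.4455 -0.0447]
side rest_axis 0.9 [354.1 194.3] [ 0.4559 -0.103 ]
side rest_axis 0.71 [266.5 225.3] [0.6029 0.1819]
side stand_hole 0.9 [343.3 149. ] [ 0.6184 -0.2725]
side stand_hole 0.36 [398.2 158.3] [ 0.4206 -0.3456]
side bush_1_mid 0.93 [242.4 243. ] [0.6175 0.2765]
side bush_1_mid 0.24 [266.  223.5] [0.6136 0.1736]
side rack 0.83 [270.6 231.5] [0.6025 0.1694]
side rack 0.69 [357.3 189.5] [ 0.4828 -0.1688]
side scrap_tray 0.75 [296.7 347.3] [0.2847 0.4197]
side scrap_tray 0.74 [318.7 252.6] [0.4225 0.1443]
side wrench 0.47 [258.8 188.2] [0.7794 0.0394]
side tape_roll 0.79 [397.4 154.5] [ 0.4653 -0.4366]
1.1 [[ 0.9746  0.2239  0.    ]
 [ 0.2239 -0.9746  0.    ]
 [ 0.      0.     -1.    ]]
```

View pics/top0.png

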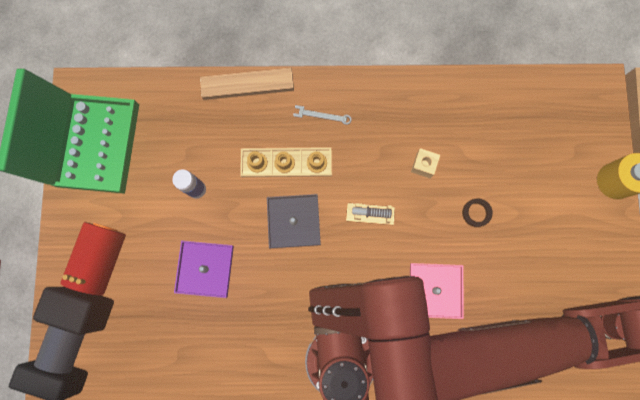

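View pics/side0.png

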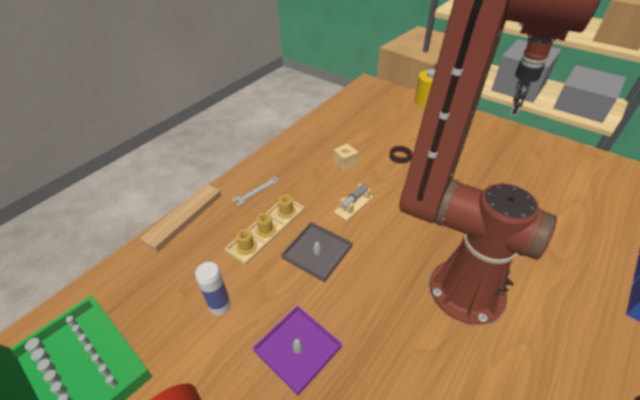

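The pictures show the rack at top-image (286,162) with bushes at x≈257, 284 and 317, and the stand at (427,162). The rest with the gauge is at (370,213), pin towards the left (+y). The dark steel tray is at (294,222).

```bash
python3 - <<'E'
from h import *
np.set_printoptions(precision=4,suppress=True)
for n in("top","side"):
    d=np.load(n+"0.npy"); P=cloud(n,d).reshape(-1,3); P=P[d.reshape(-1)>0]
    def sel(c,r,z0,z1):
        return P[(abs(P[:,:2]-c)<r).all(1)&(P[:,2]>z0)&(P[:,2]<z1)]
    b=P[(abs(P[:,0]-.25)<.3)&(abs(P[:,2])<.02)]; print(n,"table z",np.median(b[:,2]))
    def rect(Q): 
        r=cv2.minAreaRect((Q[:,:2]*1000).astype(np.float32)); return np.round(r[0],1),np.round(r[1],1),round(r[2],1),len(Q),np.round(Q[:,:2].mean(0)*1000,1),round(np.median(Q[:,2])*1000,1)
    print("stand",rect(sel([.6,-.265],.06,.052,.075)))
    A=sel([.61,.17],.16,.055,.08)
    for c in cv2.kmeans(A[:,1:2].astype(np.float32),3,None,(3,50,.0001),5,0)[1].ravel()[None]:
        for k in range(3): print("bush",rect(A[c==k]))
    g=sel([.455,-.105],.09,.037,.07); print("gauge",rect(g)); 
    print("rest",rect(sel([.455,-.105],.1,.004,.07)))
    print("tray",rect(sel([.42,.145],.11,.012,.03)),"spindle",rect(sel([.42,.145],.03,.028,.06)))
    print("rack",rect(sel([.61,.17],.17,.01,.02)))
E
python3 - <<'E'
import cv2
a=cv2.imread("pics/top0.png")[140:240,235:445]
cv2.imwrite("pics/c.png",cv2.resize(a,None,fx=3.8,fy=3.8,interpolation=cv2.INTER_CUBIC))
E
```

```text
top table z 0.001009491373407445
stand (array([ 606. , -269.8]), array([67. , 69.3]), 69.6, 393, array([ 605.2, -269.7]), np.float64(60.7))
bush (array([615.7,  72.1]), array([46.5, 43.5]), 0.6, 143, array([615.6,  72.4]), np.float64(66.8))
bush (array([616.1, 175.2]), array([46.6, 46.3]), 45.7, 150, array([616.1, 175.6]), np.float64(66.2))
bush (array([617.2, 263.5]), array([46.1, 45.5]), 61.8, 145, array([617.3, 263. ]), np.float64(65.1))
gauge (array([449.8, -97.3]), array([120.8,  50.5]), 85.4, 414, array([449.8, -98.8]), np.float64(52.4))
rest (array([ 455. , -104.7]), array([199.8, 198.7]), 89.7, 1419, array([ 452.6, -101. ]), np.float64(8.6))
tray (array([435.6, 146.4]), array([174.5, 199.2]), 3.3, 389, array([432.3, 151.8]), np.float64(21.9)) spindle (array([428.2, 146.1]), array([22.7, 21.9]), 2.1, 50, array([427.2, 145.1]), np.float64(40.6))
rack (array([610.9, 169.7]), array([337.5, 336.8]), 0.2, 1175, array([606.4, 165.1]), np.float64(14.0))
side table z 0.0013546484203164066
stand (array([ 606.5, -268.7]), array([72.1, 72.2]), 71.7, 213, array([ 604.4, -266.2]), np.float64(60.9))
bush (array([617.8, 265.8]), array([45.5, 48.5]), 77.5, 157, array([616.1, 266.6]), np.float64(65.8))
bush (array([615.2,  75.4]), array([45.3, 48.1]), 69.2, 125, array([614.1,  75.6]), np.float64(65.8))
bush (array([616. , 177.3]), array([46.5, 47.9]), 20.7, 151, array([614.7, 179. ]), np.float64(66.1))
gauge (array([451.8, -95.7]), array([123.5,  51.5]), 85.7, 312, array([448.1, -91.3]), np.float64(51.5))
rest (array([ 457.3, -105.5]), array([198.1, 194.9]), 89.9, 772, array([446.5, -87.4]), np.float64(17.5))
tray (array([428.7, 146.7]), array([163.4, 163.8]), 4.0, 603, array([428.2, 149.7]), np.float64(22.3)) spindle (array([426.5, 149.9]), array([20.5, 18.3]), 12.9, 51, array([425.3, 150.9]), np.float64(39.7))
rack (array([614. , 172.8]), array([299.3, 357.4]), 82.3, 971, array([594.7, 182.1]), np.float64(15.3))
```

View pics/c.png

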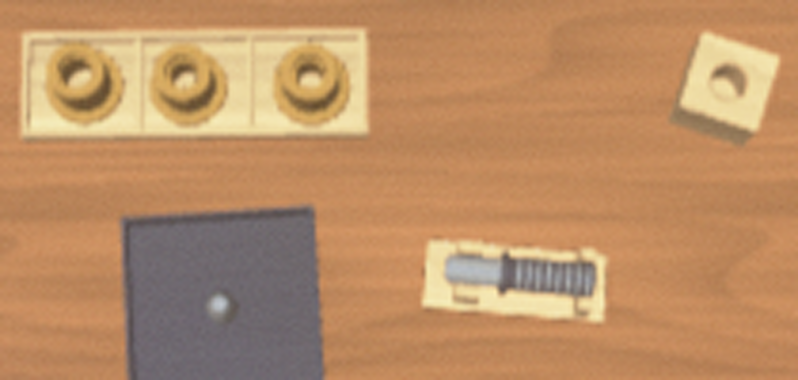

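>>> send_rows:
  motion:
    - {"tx": 29.3,"ty": -29,"tz": 0,"wx": 0,"wy": 0,"wz": 0,"jaw": 85}
    - {"tx": 29.3,"ty": -29,"tz": 0,"wx": 0,"wy": 0,"wz": 0,"jaw": 85}
    - {"tx": 29.3,"ty": -29,"tz": 0,"wx": 0,"wy": 0,"wz": 0,"jaw": 85}
    - {"tx": 29.3,"ty": -29,"tz": 0,"wx": 0,"wy": 0,"wz": 0,"jaw": 85}
    - {"tx": 29.3,"ty": -29,"tz": 0,"wx": 0,"wy": 0,"wz": 0,"jaw": 85}
    - {"tx": 29.3,"ty": -29,"tz": 0,"wx": 0,"wy": 0,"wz": 0,"jaw": 85}
    - {"tx": 29.3,"ty": -29,"tz": 0,"wx": 0,"wy": 0,"wz": 0,"jaw": 85}
    - {"tx": 29.3,"ty": -29,"tz": 0,"wx": 0,"wy": 0,"wz": 0,"jaw": 85}
    - {"tx": 29.3,"ty": -29,"tz": 0,"wx": 0,"wy": 0,"wz": 0,"jaw": 85}
    - {"tx": 29.3,"ty": -29,"tz": 0,"wx": 0,"wy": 0,"wz": 0,"jaw": 85}

```text
time_s: 1.93
eef_pos: [0.3612, -0.2591, 0.3043]
tcp_rot: [[0.975, 0.223, 0.001], [0.223, -0.975, -0.001], [0.001, 0.001, -1.0]]
wrist_force: [1.9, -0.5, 0.3]
gripper_width: 0.995
grip_force: 0.0
```

>>> send_rows:
  motion:
    - {"tx": 29.3,"ty": -29,"tz": 0,"wx": 0,"wy": 0,"wz": 0,"jaw": 85}
    - {"tx": 29.3,"ty": -29,"tz": 0,"wx": 0,"wy": 0,"wz": 0,"jaw": 85}
    - {"tx": 29.3,"ty": -29,"tz": 0,"wx": 0,"wy": 0,"wz": 0,"jaw": 85}
    - {"tx": 29.3,"ty": -29,"tz": 0,"wx": 0,"wy": 0,"wz": 0,"jaw": 85}
    - {"tx": 0,"ty": 0,"tz": 0,"wx": 0,"wy": 0,"wz": -0.116,"jaw": 85}
    - {"tx": 0,"ty": 0,"tz": 0,"wx": 0,"wy": 0,"wz": -0.116,"jaw": 85}
    - {"tx": 0,"ty": 0,"tz": 0,"wx": 0,"wy": 0,"wz": -0.116,"jaw": 85}
    - {"tx": 0,"ty": 0,"tz": 0,"wx": 0,"wy": 0,"wz": -0.116,"jaw": 85}
    - {"tx": 0,"ty": 0,"tz": 0,"wx": 0,"wy": 0,"wz": -0.116,"jaw": 85}
    - {"tx": 0,"ty": 0,"tz": 0,"wx": 0,"wy": 0,"wz": -0.116,"jaw": 85}

```text
time_s: 2.77
eef_pos: [0.4489, -0.1214, 0.3041]
tcp_rot: [[0.599, 0.8, 0.0], [0.8, -0.599, -0.0], [0.0, 0.0, -1.0]]
wrist_force: [-0.6, -0.1, 0.8]
gripper_width: 0.997
grip_force: 0.0
```

>>> send_rows:
  motion:
    - {"tx": 0,"ty": 0,"tz": 0,"wx": 0,"wy": 0,"wz": -0.116,"jaw": 85}
    - {"tx": 0,"ty": 0,"tz": 0,"wx": 0,"wy": 0,"wz": -0.116,"jaw": 85}
    - {"tx": 0,"ty": 0,"tz": 0,"wx": 0,"wy": 0,"wz": -0.116,"jaw": 85}
    - {"tx": 0,"ty": 0,"tz": 0,"wx": 0,"wy": 0,"wz": -0.116,"jaw": 85}
    - {"tx": 0,"ty": 0,"tz": 0,"wx": 0,"wy": 0,"wz": -0.116,"jaw": 85}
    - {"tx": 0,"ty": 0,"tz": 0,"wx": 0,"wy": 0.1047,"wz": 0,"jaw": 85}
    - {"tx": 0,"ty": 0,"tz": 0,"wx": 0,"wy": 0.1047,"wz": 0,"jaw": 85}
    - {"tx": 0,"ty": 0,"tz": 0,"wx": 0,"wy": 0.1047,"wz": 0,"jaw": 85}
    - {"tx": 0,"ty": 0,"tz": 0,"wx": 0,"wy": 0.1047,"wz": 0,"jaw": 85}
    - {"tx": 0,"ty": 0,"tz": 0,"wx": 0,"wy": 0.1047,"wz": 0,"jaw": 85}

```text
time_s: 3.6
eef_pos: [0.4492, -0.122, 0.3049]
tcp_rot: [[0.058, 0.998, 0.037], [0.862, -0.069, 0.502], [0.503, 0.002, -0.864]]
wrist_force: [-0.4, -0.4, -0.1]
gripper_width: 0.999
grip_force: 0.0
```

>>> send_rows:
  motion:
    - {"tx": -18.7,"ty": 0,"tz": 24.8,"wx": 0,"wy": 0,"wz": 0,"jaw": 85}
    - {"tx": -18.7,"ty": 0,"tz": 24.8,"wx": 0,"wy": 0,"wz": 0,"jaw": 85}
    - {"tx": -18.7,"ty": 0,"tz": 24.8,"wx": 0,"wy": 0,"wz": 0,"jaw": 85}
    - {"tx": -18.7,"ty": 0,"tz": 24.8,"wx": 0,"wy": 0,"wz": 0,"jaw": 85}
    - {"tx": -18.7,"ty": 0,"tz": 24.8,"wx": 0,"wy": 0,"wz": 0,"jaw": 85}
    - {"tx": -18.7,"ty": 0,"tz": 24.8,"wx": 0,"wy": 0,"wz": 0,"jaw": 85}
    - {"tx": -9.4,"ty": 0,"tz": 12.4,"wx": 0,"wy": 0,"wz": 0,"jaw": 85}
    - {"tx": -9.4,"ty": 0,"tz": 12.4,"wx": 0,"wy": 0,"wz": 0,"jaw": 85}
    - {"tx": 0,"ty": 0,"tz": 0,"wx": 0,"wy": 0,"wz": 0,"jaw": 55}
    - {"tx": 0,"ty": 0,"tz": 0,"wx": 0,"wy": 0,"wz": 0,"jaw": 45}

```text
time_s: 4.43
eef_pos: [0.4467, -0.1479, 0.0876]
tcp_rot: [[0.061, 0.998, 0.033], [0.863, -0.069, 0.5], [0.501, -0.002, -0.865]]
wrist_force: [0.8, -0.4, -0.3]
gripper_width: 0.747
grip_force: 0.0
```

```bash
python3 - <<'E'
from h import *
s=bot.observe();print(s)
im,d=bot.get_image("side"); cv2.imwrite("pics/s1.png",cv2.resize(im[120:270,270:470,::-1],None,fx=4,fy=4))
E
```

```text
{'time_s': 4.4333, 'q': array([-38.86878583,  19.56203532, 114.88094555,  26.58784522,
        66.39252069, -50.1920969 ]), 'joint_velocities': array([ 0.36953333, -2.14028113, -0.98608589,  0.30651186,  0.20142199,
        0.06944879]), 'joint_efforts': array([-1.21890991e-01, -3.29155505e+01, -1.89736283e+01,  1.02589287e+00,
        1.38848551e+00, -1.27547997e-02]), 'eef_pos': array([ 0.44665924, -0.14794913,  0.08763689]), 'tcp_rot': array([[ 0.06063453,  0.99760587,  0.03325641],
       [ 0.86329829, -0.06913729,  0.4999361 ],
       [ 0.50103844, -0.00160319, -0.86542354]]), 'wrist_force': array([ 0.76067821, -0.35657166, -0.26593384]), 'torque': array([-0.17135371,  0.0102921 , -0.00890651]), 'grip_force': 0.0, 'gripper_width': 0.7471183855269548}
```

View pics/s1.png

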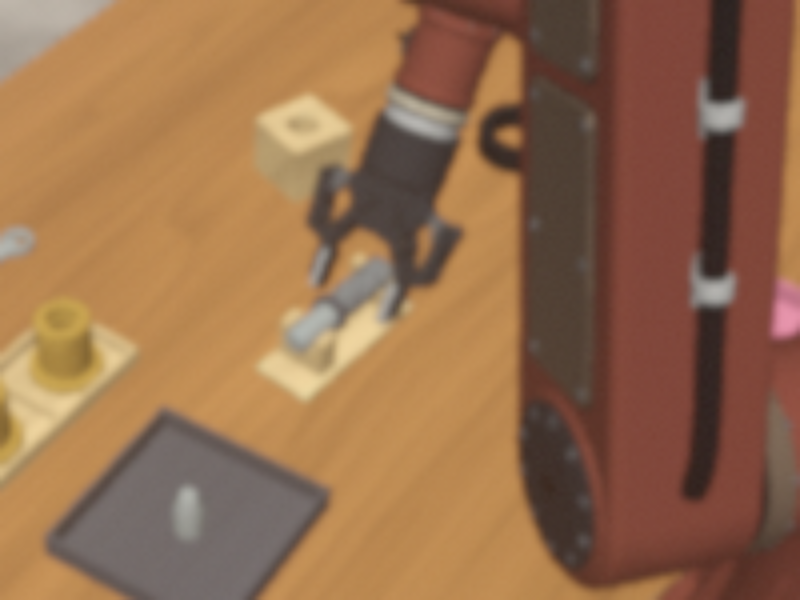

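The fingers straddle the middle of the handle: gauge at crop (340,300), fingers at (320,260) and (395,295). I'm closing on it and fitting the kinematics for reach checks.

>>> send_rows:
  motion:
    - {"tx": 0,"ty": 0,"tz": 0,"wx": 0,"wy": 0,"wz": 0,"jaw": 35}
    - {"tx": 0,"ty": 0,"tz": 0,"wx": 0,"wy": 0,"wz": 0,"jaw": 25}
    - {"tx": 0,"ty": 0,"tz": 0,"wx": 0,"wy": 0,"wz": 0,"jaw": 20}
    - {"tx": 0,"ty": 0,"tz": 0,"wx": 0,"wy": 0,"wz": 0,"jaw": 20}
    - {"tx": 0,"ty": 0,"tz": 0,"wx": 0,"wy": 0,"wz": 0,"jaw": 20}
    - {"tx": 0,"ty": 0,"tz": 0,"wx": 0,"wy": 0,"wz": 0,"jaw": 20}
    - {"tx": 6,"ty": 0,"tz": -10.4,"wx": 0,"wy": 0,"wz": 0,"jaw": 20}
    - {"tx": 12,"ty": 0,"tz": -20.8,"wx": 0,"wy": 0,"wz": 0,"jaw": 20}
    - {"tx": 18,"ty": 0,"tz": -31,"wx": 0,"wy": 0,"wz": 0,"jaw": 20}
    - {"tx": 18,"ty": 0,"tz": -31,"wx": 0,"wy": 0,"wz": 0,"jaw": 20}

```text
time_s: 5.32
eef_pos: [0.4461, -0.1473, 0.1966]
tcp_rot: [[0.061, 0.998, 0.033], [0.864, -0.069, 0.499], [0.5, -0.002, -0.866]]
wrist_force: [1.2, -0.8, -1.2]
gripper_width: 0.307
grip_force: 59.5
```

```bash
cat > fit.py <<'E'
from h import *
from scipy.spatial.transform import Rotation as Ro
import itertools
D=[([-83.491,12.427,92.441,0,75.132,-6.429],[.14,-.609,.304],[[.9746,.2239,0],[.2239,-.9746,0],[0,0,-1]]),
([-38.86878583,19.56203532,114.88094555,26.58784522,66.39252069,-50.1920969],[.44665924,-.14794913,.08763689],[[0.06063453,0.99760587,0.03325641],[0.86329829,-0.06913729,0.4999361],[0.50103844,-0.00160319,-0.86542354]])]
s=bot.observe(); D.append((list(s["q"]),list(s["eef_pos"]),s["tcp_rot"].tolist()))
print(s["q"],s["eef_pos"],s["gripper_width"],s["grip_force"],s["wrist_force"])
res=[]
for s4,s6,c,o in itertools.product((1,-1),(1,-1),(0,90,180,270),(0,90,-90,180)):
    e=0
    for q,p,R in D:
        M=Ro.from_euler("ZYZYZ",[q[0]+o,q[1]+q[2],s4*q[3],q[4],s6*q[5]+c],degrees=True)
        e=max(e,(M.inv()*Ro.from_matrix(R)).magnitude())
    res.append((e,s4,s6,c,o))
print(sorted(res)[:4])
E
python3 fit.py
```

```text
[-38.83264471   8.2893582  113.60513318  24.78495867  77.67857476
 -44.43329666] [ 0.44613948 -0.14733914  0.19657558] 0.3074353980662371 59.501001834869385 [ 1.21190674 -0.78881549 -1.18587622]Traceback (most recent call last):
  File "fit.py", line 12, in <module>
    M=Ro.from_euler("ZYZYZ",[q[0]+o,q[1]+q[2],s4*q[3],q[4],s6*q[5]+c],degrees=True)
  File "scipy/spatial/transform/_rotation.pyx", line 1413, in scipy.spatial.transform._rotation.Rotation.from_euler
ValueError: Expected axis specification to be a non-empty string of upto 3 characters, got ZYZYZ
```

```bash
sed -i 's/M=Ro.from_euler("ZYZYZ",\[\(.*\)\],degrees=True)/A=[\1]; M=Ro.from_euler("ZYZ",A[:3],degrees=True)*Ro.from_euler("YZ",A[3:],degrees=True)/' fit.py
cat >> fit.py <<'E'
e,s4,s6,c,o=min(res)
from scipy.optimize import least_squares
rz=lambda a:Ro.from_euler("Z",a,degrees=True); ry=lambda a:Ro.from_euler("Y",a,degrees=True)
def fk(q,x):
    lat,a1,h,L2,a3,d4,d6=x
    B=rz(q[0]+o); S=B*ry(q[1]); E=B*ry(q[1]+q[2]); T=E*rz(s4*q[3])*ry(q[4])*rz(s6*q[5]+c)
    return B.apply([a1,lat,h])+S.apply([0,0,L2])+E.apply([a3,0,d4])+T.apply([0,0,d6]),T
f=lambda x:np.r_[np.concatenate([fk(q,x)[0]-p for q,p,R in D]),1e-4*(x-np.array([0,0,.3,.4,0,.4,.2]))]
r=least_squares(f,[0,0,.3,.4,0,.4,.2]); print(r.x,np.abs(r.fun[:9]).max())
E
python3 fit.py
```

```text
[-38.83264471   8.2893582  113.60513318  24.78495867  77.67857476
 -44.43329666] [ 0.44613948 -0.14733914  0.19657558] 0.3074353980662371 59.501001834869385 [ 1.21190674 -0.78881549 -1.18587622]
[(6.251159301483752e-06, 1, 1, 90, 0), (0.5177721112508182, -1, 1, 0, -90), (0.7378709183431348, 1, 1, 180, 90), (0.7378709231144311, 1, 1, 0, -90)]
[ 7.00643942e-02 -1.79090117e-04  2.94323003e-01  4.54230914e-01
  6.11171076e-02  5.57730405e-01  2.31739670e-01] 1.9661832916156863e-05
```

```bash
cat > ik.py <<'E'
from h import *
from scipy.spatial.transform import Rotation as Ro
from scipy.optimize import least_squares
X=[.0700644,-.000179,.294323,.454231,.061117,.55773,.23174]
rz=lambda a:Ro.from_euler("Z",a,degrees=True); ry=lambda a:Ro.from_euler("Y",a,degrees=True)
LO=np.array([-157.48,-44.54,17.64,-64.5,7.68,-147.95]);HI=np.array([157.48,120.13,146.25,244.5,150.69,147.95])
def fk(q):
    lat,a1,h,L2,a3,d4,d6=X
    B=rz(q[0]); S=B*ry(q[1]); E=B*ry(q[1]+q[2]); T=E*rz(q[3])*ry(q[4])*rz(q[5]+90)
    return B.apply([a1,lat,h])+S.apply([0,0,L2])+E.apply([a3,0,d4])+T.apply([0,0,d6]),T
def ik(p,R,q0):
    f=lambda q:np.r_[(fk(q)[0]-p)*5,(fk(q)[1].inv()*R).as_rotvec()]
    r=least_squares(f,np.clip(q0,LO+.01,HI-.01),bounds=(LO,HI),x_scale=50); return r.x,np.abs(r.fun).max()
E
python3 - <<'E'
from ik import *
np.set_printoptions(precision=1,suppress=True)
s=bot.observe(); R0=Ro.from_matrix(s["tcp_rot"])
Rup=R0*Ro.from_euler("Y",-90,degrees=True)
for yaw in range(0,360,30):
    R=rz(yaw)*Rup; z=R.apply([0,0,1]); best=None
    for G in ([.606,-.269,.20],[.606,-.269,.101]):
        p=np.array(G)-.054*z
        for q0 in (s["q"],[-20,40,90,90,70,0],[-30,40,90,90,70,-90],[-30,40,90,150,70,90],[-30,40,90,-50,70,0]):
            q,e=ik(p,R,q0)
            if e<1e-3: print(yaw,np.degrees(np.arctan2(z[1],z[0])).round(),G[2],q,min(np.min(q-LO),np.min(HI-q)).round(1)); break
E
```

```text
60 -34.0 0.2 [-27.6   3.5 126.5 209.9  11.2  63.6] 3.5
60 -34.0 0.101 [-27.6  17.1 126.4 193.8  23.9  80.4] 16.2
90 -4.0 0.101 [-44.2  18.5 124.2 111.8  37.  130.3] 17.6
120 26.0 0.101 [-52.   26.9 111.   76.6  60.5 138.6] 9.3
150 56.0 0.2 [-51.4  29.2  92.8  55.8  87.4 143.9] 4.0
150 56.0 0.101 [-51.4  37.8  92.8  56.4  82.6 136.8] 11.1
180 86.0 0.2 [-46.4  41.4  73.7  42.4 108.4 134.7] 13.2
180 86.0 0.101 [-46.4  48.7  73.7  41.1 103.  129.7] 18.2
210 116.0 0.2 [-39.2  51.4  57.1  26.7 125.9 119.4] 24.8
210 116.0 0.101 [-39.2  57.9  57.1  24.9 120.  116. ] 30.7
240 146.0 0.2 [-31.1  56.9  47.6   3.6 135.3  93.9] 15.4
240 146.0 0.101 [-31.1  63.2  47.6   3.3 129.1  93.4] 21.6
270 176.0 0.2 [-23.   55.8  49.6 -21.9 131.   65.3] 19.7
270 176.0 0.101 [-23.   62.1  49.6 -20.2 125.1  68.2] 25.5
300 -154.0 0.2 [-15.7  48.5  62.  -39.7 115.5  46.2] 24.8
300 -154.0 0.101 [-15.7  55.2  62.  -37.9 110.2  50.8] 26.6
330 -124.0 0.2 [-10.3  37.6  79.8 -52.7  94.5  35.3] 11.8
330 -124.0 0.101 [-10.3  45.2  79.8 -52.4  89.9  41.3] 12.1
```

```bash
python3 - <<'E'
from ik import *
np.set_printoptions(precision=4,suppress=True)
s=bot.observe(); R0=Ro.from_matrix(s["tcp_rot"]); p0=s["eef_pos"]
for yaw in(-45,-55):
    Rt=rz(yaw)*R0*Ro.from_euler("Y",-90,degrees=True); z=Rt.apply([0,0,1])
    G=np.array([.606,-.269,.20]); pt=G-.054*z
    w=(R0.inv()*Rt).as_rotvec(); print(yaw,"tool shift",R0.inv().apply(pt-p0)*1000,"w",w,np.degrees(np.linalg.norm(w)),"pt",pt)
    q=s["q"]; out=[]
    for k in range(7): q,e=ik(p0+(pt-p0)*k/6,R0,q); out.append((q.round(),round(e,4)))
    for k in range(1,11): q,e=ik(pt,R0*Ro.from_rotvec(w*k/10),q); out.append((q.round(),round(e,4)))
    for o in out[6:]: print(*o)
E
```

```text
-45 tool shift [-51.4965 200.9235 -65.3787] w [ 0.2243 -1.4807  0.8386] 98.34068261271021 pt [ 0.6413 -0.2383  0.227 ]
[-35.  30.  82.  25.  86. -37.] 0.0
[-32.  28.  82.  18.  82. -28.] 0.0
[-30.  27.  82.  10.  80. -20.] 0.0
[-27.  27.  82.   2.  79. -11.] 0.0
[-24.  28.  81.  -6.  80.  -2.] 0.0
[-22.  29.  80. -14.  82.   7.] 0.0
[-19.  31.  79. -22.  85.  15.] 0.0
[-17.  34.  77. -29.  89.  23.] 0.0
[-15.  36.  75. -35.  94.  29.] 0.0
[-14.  40.  73. -41.  99.  35.] 0.0
[-13.  43.  71. -46. 105.  40.] 0.0
-55 tool shift [-56.9018 206.1549 -68.5144] w [ 0.2735 -1.4362  1.0224] 102.21635950919206 pt [ 0.6461 -0.2449  0.227 ]
[-35.  31.  80.  25.  86. -37.] 0.0
[-33.  29.  81.  18.  83. -28.] 0.0
[-30.  29.  81.  10.  82. -18.] 0.0
[-27.  29.  80.   2.  81.  -8.] 0.0
[-25.  30.  79.  -5.  83.   1.] 0.0
[-22.  31.  77. -13.  85.  10.] 0.0
[-20.  34.  75. -20.  89.  19.] 0.0
[-18.  36.  73. -26.  94.  26.] 0.0
[-17.  40.  70. -32. 100.  33.] 0.0
[-15.  43.  68. -37. 106.  39.] 0.0
[-15.  47.  65. -42. 112.  44.] 0.0
```

>>> send_rows:
  motion:
    - {"tx": -8.6,"ty": 33.5,"tz": -10.9,"wx": 0,"wy": 0,"wz": 0,"jaw": 20}
    - {"tx": -8.6,"ty": 33.5,"tz": -10.9,"wx": 0,"wy": 0,"wz": 0,"jaw": 20}
    - {"tx": -8.6,"ty": 33.5,"tz": -10.9,"wx": 0,"wy": 0,"wz": 0,"jaw": 20}
    - {"tx": -8.6,"ty": 33.5,"tz": -10.9,"wx": 0,"wy": 0,"wz": 0,"jaw": 20}
    - {"tx": -8.6,"ty": 33.5,"tz": -10.9,"wx": 0,"wy": 0,"wz": 0,"jaw": 20}
    - {"tx": -8.6,"ty": 33.5,"tz": -10.9,"wx": 0,"wy": 0,"wz": 0,"jaw": 20}
    - {"tx": 0,"ty": 0,"tz": 0,"wx": 0.016,"wy": -0.1058,"wz": 0.06,"jaw": 20}
    - {"tx": 0,"ty": 0,"tz": 0,"wx": 0.016,"wy": -0.1058,"wz": 0.06,"jaw": 20}
    - {"tx": 0,"ty": 0,"tz": 0,"wx": 0.016,"wy": -0.1058,"wz": 0.06,"jaw": 20}
    - {"tx": 0,"ty": 0,"tz": 0,"wx": 0.016,"wy": -0.1058,"wz": 0.06,"jaw": 20}

```text
time_s: 6.15
eef_pos: [0.6424, -0.2393, 0.2274]
tcp_rot: [[0.287, 0.952, -0.104], [0.955, -0.275, 0.112], [0.078, -0.131, -0.988]]
wrist_force: [-0.5, 0.5, -3.7]
gripper_width: 0.31
grip_force: 59.8
```

>>> send_rows:
  motion:
    - {"tx": 0,"ty": 0,"tz": 0,"wx": 0.016,"wy": -0.1058,"wz": 0.06,"jaw": 20}
    - {"tx": 0,"ty": 0,"tz": 0,"wx": 0.016,"wy": -0.1058,"wz": 0.06,"jaw": 20}
    - {"tx": 0,"ty": 0,"tz": 0,"wx": 0.016,"wy": -0.1058,"wz": 0.06,"jaw": 20}
    - {"tx": 0,"ty": 0,"tz": 0,"wx": 0.016,"wy": -0.1058,"wz": 0.06,"jaw": 20}
    - {"tx": 0,"ty": 0,"tz": 0,"wx": 0.016,"wy": -0.1058,"wz": 0.06,"jaw": 20}
    - {"tx": 0,"ty": 0,"tz": 0,"wx": 0.016,"wy": -0.1058,"wz": 0.06,"jaw": 20}
    - {"tx": 0,"ty": 0,"tz": 0,"wx": 0.016,"wy": -0.1058,"wz": 0.06,"jaw": 20}
    - {"tx": 0,"ty": 0,"tz": 0,"wx": 0.016,"wy": -0.1058,"wz": 0.06,"jaw": 20}
    - {"tx": 0,"ty": 0,"tz": 0,"wx": 0.016,"wy": -0.1058,"wz": 0.06,"jaw": 20}
    - {"tx": 0,"ty": 0,"tz": 0,"wx": 0.016,"wy": -0.1058,"wz": 0.06,"jaw": 20}

```text
time_s: 6.98
eef_pos: [0.6426, -0.2378, 0.2273]
tcp_rot: [[0.379, 0.655, -0.654], [0.324, -0.756, -0.569], [-0.866, 0.004, -0.499]]
wrist_force: [0.9, -0.5, -2.0]
gripper_width: 0.313
grip_force: 59.9
```

```bash
cat > look.py <<'E'
from ik import *
np.set_printoptions(precision=4,suppress=True)
s=bot.observe(); print(s["time_s"],s["eef_pos"],s["tcp_rot"].tolist(),s["q"],s["grip_force"],s["wrist_force"])
p=s["eef_pos"];R=s["tcp_rot"]; G=p+.054*R[:,2]; print("G",G)
for n in("top","side"):
    im,d=bot.get_image(n); np.save(f"d_{n}.npy",d); cv2.imwrite(f"im_{n}.png",im[:,:,::-1])
E
python3 look.py; python3 - <<'E'
from h import *
np.set_printoptions(precision=4,suppress=True)
G=bot.observe(); p=G["eef_pos"]+.054*G["tcp_rot"][:,2]
for n in("top","side"):
    d=np.load(f"d_{n}.npy"); P=cloud(n,d).reshape(-1,3)
    Q=P[(np.linalg.norm(P[:,:2]-p[:2],axis=1)<.05)&(P[:,2]>.1)&(P[:,2]<.16)]
    print(n,len(Q),Q.min(0) if len(Q) else 0)
    for lo in(.11,.125,.14):
        q=Q[(Q[:,2]>lo)&(Q[:,2]<lo+.015)]
        if len(q): print(lo,len(q),q.mean(0),q.min(0),q.max(0))
a=cv2.imread("im_side.png"); c=proj("side",p).astype(int); print(c)
b=cv2.imread("im_top.png"); e=proj("top",p).astype(int)
f=lambda i,c: cv2.resize(i[max(c[1]-50,0):c[1]+70,c[0]-50:c[0]+50],(400,480))
cv2.imwrite("pics/s2.png",np.hstack([f(a,c),f(b,e)]))
E
```

```text
6.9833 [ 0.6426 -0.2378  0.2273] [[0.37949914163979953, 0.6547786833242702, -0.6536400212340046], [0.3243814015315315, -0.7558109693038106, -0.5687938862368982], [-0.8664624099377276, 0.0038281254118823745, -0.49922764108243867]] [-12.6065  43.4647  70.3315 -46.4162 105.583   40.3527] 59.856834411621094 [ 0.8592 -0.5483 -1.951 ]
G [ 0.6073 -0.2685  0.2003]
top 13 [ 0.5965 -0.2753  0.1189]
0.11 6 [ 0.6031 -0.2646  0.1223] [ 0.5987 -0.2753  0.1189] [ 0.6106 -0.2574  0.1249]
0.125 7 [ 0.6007 -0.2627  0.1311] [ 0.5965 -0.2704  0.126 ] [ 0.6046 -0.258   0.1367]
side 61 [ 0.5912 -0.2707  0.1144]
0.11 15 [ 0.6044 -0.2615  0.1196] [ 0.5972 -0.2707  0.1144] [ 0.6195 -0.2547  0.1244]
0.125 19 [ 0.6029 -0.2603  0.1323] [ 0.5971 -0.2705  0.1253] [ 0.6158 -0.2536  0.1378]
0.14 19 [ 0.6029 -0.2601  0.1465] [ 0.5959 -0.268   0.1401] [ 0.6133 -0.254   0.1548]
[346 120]
```

View pics/s2.png

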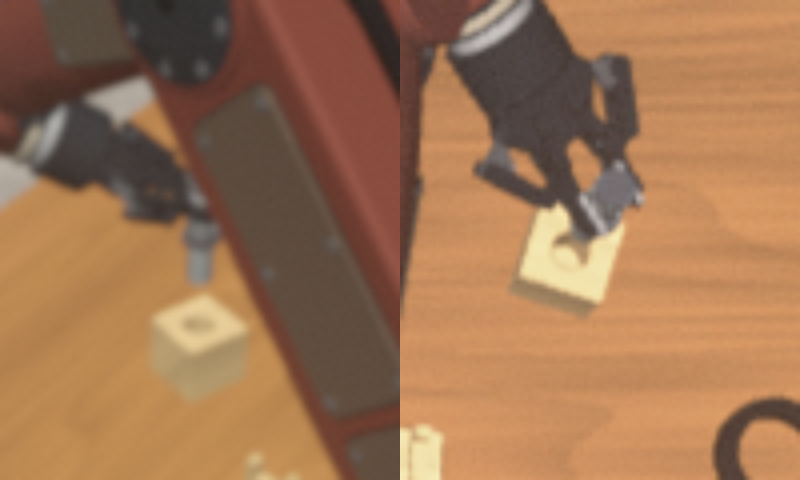

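The gauge hangs upright just above the stand: pin end at about (200,280) in the left crop, hole at (200,325). I'm lowering it.

>>> send_rows:
  motion:
    - {"tx": -0.6,"ty": -0.5,"tz": 1.1,"wx": 0,"wy": 0,"wz": 0,"jaw": 20}
    - {"tx": 9.2,"ty": 0,"tz": 5.3,"wx": 0,"wy": 0,"wz": 0,"jaw": 20}
    - {"tx": 9.2,"ty": 0,"tz": 5.3,"wx": 0,"wy": 0,"wz": 0,"jaw": 20}
    - {"tx": 9.2,"ty": 0,"tz": 5.3,"wx": 0,"wy": 0,"wz": 0,"jaw": 20}
    - {"tx": 9.2,"ty": 0,"tz": 5.3,"wx": 0,"wy": 0,"wz": 0,"jaw": 20}
    - {"tx": 9.2,"ty": 0,"tz": 5.3,"wx": 0,"wy": 0,"wz": 0,"jaw": 20}
    - {"tx": 4.6,"ty": 0,"tz": 2.7,"wx": 0,"wy": 0,"wz": 0,"jaw": 20}
    - {"tx": 4.6,"ty": 0,"tz": 2.7,"wx": 0,"wy": 0,"wz": 0,"jaw": 20}
    - {"tx": 4.6,"ty": 0,"tz": 2.7,"wx": 0,"wy": 0,"wz": 0,"jaw": 20}
    - {"tx": 0,"ty": 0,"tz": 0,"wx": 0,"wy": 0,"wz": 0,"jaw": 20}

```text
time_s: 7.92
eef_pos: [0.6405, -0.2394, 0.156]
tcp_rot: [[0.377, 0.656, -0.654], [0.329, -0.755, -0.567], [-0.866, -0.001, -0.5]]
wrist_force: [-0.3, -0.2, -2.9]
gripper_width: 0.31
grip_force: 59.9
```

>>> send_rows:
  motion:
    - {"tx": 4.3,"ty": 0,"tz": 2.5,"wx": 0,"wy": 0,"wz": 0,"jaw": 20}
    - {"tx": 4.3,"ty": 0,"tz": 2.5,"wx": 0,"wy": 0,"wz": 0,"jaw": 20}
    - {"tx": 4.3,"ty": 0,"tz": 2.5,"wx": 0,"wy": 0,"wz": 0,"jaw": 20}
    - {"tx": 3,"ty": 0,"tz": 1.7,"wx": 0,"wy": 0,"wz": 0,"jaw": 20}
    - {"tx": 2,"ty": 0,"tz": 1.2,"wx": 0,"wy": 0,"wz": 0,"jaw": 20}
    - {"tx": 1,"ty": 0,"tz": 0.6,"wx": 0,"wy": 0,"wz": 0,"jaw": 20}
    - {"tx": 0.8,"ty": 0,"tz": 0.5,"wx": 0,"wy": 0,"wz": 0,"jaw": 20}
    - {"tx": 0.8,"ty": 0,"tz": 0.5,"wx": 0,"wy": 0,"wz": 0,"jaw": 20}
    - {"tx": 0,"ty": 0,"tz": 0,"wx": 0,"wy": 0,"wz": 0,"jaw": 20}
    - {"tx": 0,"ty": 0,"tz": 0,"wx": 0,"wy": 0,"wz": 0,"jaw": 20}

```text
time_s: 8.75
eef_pos: [0.641, -0.2397, 0.1339]
tcp_rot: [[0.379, 0.656, -0.653], [0.328, -0.755, -0.568], [-0.865, 0.001, -0.501]]
wrist_force: [0.5, -0.1, -3.3]
gripper_width: 0.308
grip_force: 59.9
```

>>> send_rows:
  motion:
    - {"tx": 1.7,"ty": 0,"tz": 1,"wx": 0,"wy": 0,"wz": 0,"jaw": 20}
    - {"tx": 1.3,"ty": 0,"tz": 0.7,"wx": 0,"wy": 0,"wz": 0,"jaw": 20}
    - {"tx": 0.9,"ty": 0,"tz": 0.5,"wx": 0,"wy": 0,"wz": 0,"jaw": 20}
    - {"tx": 0.9,"ty": 0,"tz": 0.5,"wx": 0,"wy": 0,"wz": 0,"jaw": 20}
    - {"tx": 0.4,"ty": 0,"tz": 0.2,"wx": 0,"wy": 0,"wz": 0,"jaw": 20}
    - {"tx": 0,"ty": 0,"tz": 0,"wx": 0,"wy": 0,"wz": 0,"jaw": 20}
    - {"tx": 0,"ty": 0,"tz": 0,"wx": 0,"wy": 0,"wz": 0,"jaw": 20}
    - {"tx": 0,"ty": 0,"tz": 0,"wx": 0,"wy": 0,"wz": 0,"jaw": 20}
    - {"tx": 0,"ty": 0,"tz": 0,"wx": 0,"wy": 0,"wz": 0,"jaw": 20}
    - {"tx": 0,"ty": 0,"tz": 0,"wx": 0,"wy": 0,"wz": 0,"jaw": 20}

```text
time_s: 9.58
eef_pos: [0.6409, -0.2396, 0.128]
tcp_rot: [[0.378, 0.656, -0.653], [0.328, -0.755, -0.568], [-0.866, 0.001, -0.501]]
wrist_force: [-0.8, 1.2, -1.1]
gripper_width: 0.307
grip_force: 60.0
```

>>> send_rows:
  motion:
    - {"tx": 0.9,"ty": 0,"tz": 0.5,"wx": 0,"wy": 0,"wz": 0,"jaw": 20}
    - {"tx": 0.9,"ty": 0,"tz": 0.5,"wx": 0,"wy": 0,"wz": 0,"jaw": 20}
    - {"tx": 0,"ty": 0,"tz": 0,"wx": 0,"wy": 0,"wz": 0,"jaw": 20}
    - {"tx": 0,"ty": 0,"tz": 0,"wx": 0,"wy": 0,"wz": 0,"jaw": 20}
    - {"tx": 0,"ty": 0,"tz": 0,"wx": 0,"wy": 0,"wz": 0,"jaw": 20}
    - {"tx": 0,"ty": 0,"tz": 0,"wx": 0,"wy": 0,"wz": 0,"jaw": 20}
    - {"tx": 0,"ty": 0,"tz": 0,"wx": 0,"wy": 0,"wz": 0,"jaw": 20}
    - {"tx": 0,"ty": 0,"tz": 0,"wx": 0,"wy": 0,"wz": 0,"jaw": 20}
    - {"tx": 0,"ty": 0,"tz": 0,"wx": 0,"wy": 0,"wz": 0,"jaw": 20}
    - {"tx": 0,"ty": 0,"tz": 0,"wx": 0,"wy": 0,"wz": 0,"jaw": 20}

```text
time_s: 10.42
eef_pos: [0.6411, -0.2396, 0.1277]
tcp_rot: [[0.378, 0.655, -0.654], [0.326, -0.756, -0.568], [-0.867, 0.002, -0.499]]
wrist_force: [-1.6, 1.7, 5.8]
gripper_width: 0.31
grip_force: 60.3
```

>>> send_rows:
  motion:
    - {"tx": 0,"ty": 0,"tz": 0,"wx": 0,"wy": 0,"wz": 0,"jaw": 40}
    - {"tx": 0,"ty": 0,"tz": 0,"wx": 0,"wy": 0,"wz": 0,"jaw": 60}
    - {"tx": 0,"ty": 0,"tz": 0,"wx": 0,"wy": 0,"wz": 0,"jaw": 85}
    - {"tx": 0,"ty": 0,"tz": 0,"wx": 0,"wy": 0,"wz": 0,"jaw": 85}
    - {"tx": 0,"ty": 0,"tz": 0,"wx": 0,"wy": 0,"wz": 0,"jaw": 85}
    - {"tx": 0,"ty": 0,"tz": 0,"wx": 0,"wy": 0,"wz": 0,"jaw": 85}
    - {"tx": 0,"ty": 0,"tz": -15,"wx": 0,"wy": 0,"wz": 0,"jaw": 85}
    - {"tx": 0,"ty": 0,"tz": -30,"wx": 0,"wy": 0,"wz": 0,"jaw": 85}
    - {"tx": 0,"ty": 0,"tz": -35,"wx": 0,"wy": 0,"wz": 0,"jaw": 85}
    - {"tx": 0,"ty": 0,"tz": -35,"wx": 0,"wy": 0,"wz": 0,"jaw": 85}

```text
time_s: 11.25
eef_pos: [0.7162, -0.1741, 0.1834]
tcp_rot: [[0.377, 0.655, -0.655], [0.328, -0.756, -0.567], [-0.866, -0.001, -0.5]]
wrist_force: [0.7, 0.2, 0.3]
gripper_width: 0.992
grip_force: 0.0
```

```bash
python3 look.py; python3 - <<'E'
from ik import *
np.set_printoptions(precision=4,suppress=True)
for n in("top","side"):
    d=np.load(f"d_{n}.npy"); P=cloud(n,d).reshape(-1,3)
    Q=P[(np.linalg.norm(P[:,:2]-[.606,-.268],axis=1)<.045)]
    for lo,hi in((.07,.125),(.125,.16)):
        q=Q[(Q[:,2]>lo)&(Q[:,2]<hi)]
        if len(q): print(n,lo,len(q),q.mean(0),q.min(0),q.max(0))
s=bot.observe();R0=Ro.from_matrix(s["tcp_rot"]);p0=s["eef_pos"]
# tool-down options above the gauge
for az in range(-180,180,30):
    c,sn=np.cos(np.radians(az)),np.sin(np.radians(az))
    Rt=Ro.from_matrix(np.array([[c,sn,0],[sn,-c,0],[0,0,-1]]))
    w=(R0.inv()*Rt).as_rotvec()
    ok=[]
    for x,y,z in((.607,-.268,.3),(.616,.0735,.3),(.616,.264,.3),(.427,.147,.25)):
        b=[1]
        for q0 in(s["q"],[np.degrees(np.arctan2(y,x))-6,30,90,0,70,0],):
            q,e=ik(np.array([x,y,z]),Rt,q0); b.append(e)
        ok.append(min(b)<1e-3)
    print(az,ok,np.degrees(np.linalg.norm(w)).round(),w)
a=cv2.imread("im_side.png"); c=proj("side",[.606,-.268,.1]).astype(int)
b=cv2.imread("im_top.png"); e=proj("top",[.606,-.268,.1]).astype(int)
f=lambda i,c: cv2.resize(i[max(c[1]-60,0):c[1]+60,c[0]-50:c[0]+50],(400,480))
cv2.imwrite("pics/s3.png",np.hstack([f(a,c),f(b,e)]))
E
```

```text
11.25 [ 0.7162 -0.1741  0.1834] [[0.37723741671637934, 0.6550823105462754, -0.6546442528874026], [0.3279678899618079, -0.7555571160166473, -0.5670718716270504], [-0.8660998756397278, -0.0007815663499947568, -0.4998703777689656]] [ -7.4283  54.311   57.0424 -43.7747 110.7502  41.8796] 0.0 [0.6548 0.1934 0.2712]
G [ 0.6808 -0.2047  0.1564]
top 0.07 58 [ 0.6003 -0.2635  0.0934] [ 0.5896 -0.2809  0.0702] [ 0.6339 -0.2455  0.1245]
top 0.125 82 [ 0.6057 -0.2697  0.1358] [ 0.5934 -0.2844  0.1256] [ 0.6197 -0.2565  0.1442]
-180 [np.True_, np.True_, np.True_, np.True_] 145.0 [-1.2294  0.4721 -2.1539]
-150 [np.False_, np.True_, np.True_, np.True_] 170.0 [-1.4759  0.1554 -2.5792]
-120 [np.False_, np.False_, np.True_, np.True_] 163.0 [1.4155 0.224  2.4676]
-90 [np.False_, np.False_, np.False_, np.False_] 138.0 [1.1705 0.5209 2.0351]
-60 [np.True_, np.False_, np.False_, np.False_] 113.0 [0.9135 0.7395 1.583 ]
-30 [np.True_, np.True_, np.True_, np.True_] 90.0 [0.6492 0.8933 1.1191]
0 [np.True_, np.True_, np.True_, np.True_] 71.0 [0.3804 0.9905 0.6482]
30 [np.True_, np.True_, np.True_, np.True_] 61.0 [0.1091 1.036  0.1737]
60 [np.True_, np.True_, np.True_, np.True_] 62.0 [-0.1633  1.0319 -0.3016]
90 [np.True_, np.True_, np.True_, np.True_] 76.0 [-0.4351  0.9778 -0.7754]
120 [np.True_, np.True_, np.True_, np.True_] 96.0 [-0.705   0.8709 -1.2448]
150 [np.True_, np.True_, np.True_, np.True_] 120.0 [-0.9707  0.7055 -1.7061]
```

View pics/s3.png

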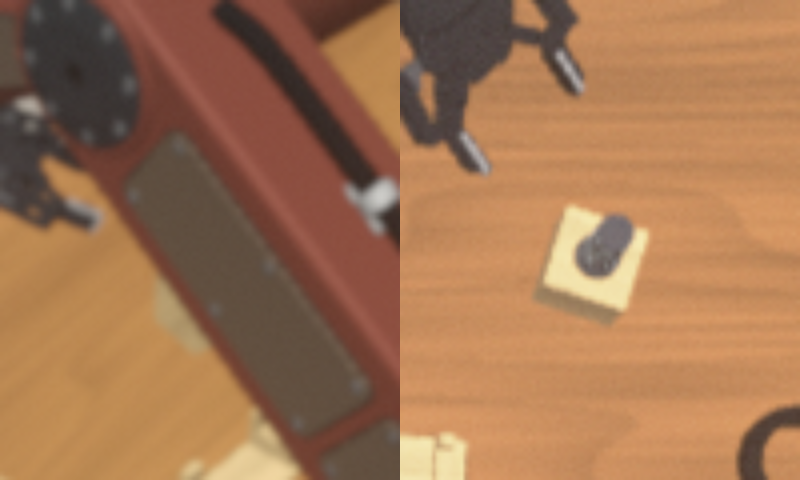

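The gauge stands in its stand, handle top at right crop (615,230); height 136 mm, so fully down. Next I turn the tool to point down and go above it.

>>> send_rows:
  motion:
    - {"tx": 0,"ty": 0,"tz": 0,"wx": -0.0396,"wy": 0.0889,"wz": -0.0705,"jaw": 85}
    - {"tx": 0,"ty": 0,"tz": 0,"wx": -0.0396,"wy": 0.0889,"wz": -0.0705,"jaw": 85}
    - {"tx": 0,"ty": 0,"tz": 0,"wx": -0.0396,"wy": 0.0889,"wz": -0.0705,"jaw": 85}
    - {"tx": 0,"ty": 0,"tz": 0,"wx": -0.0396,"wy": 0.0889,"wz": -0.0705,"jaw": 85}
    - {"tx": 0,"ty": 0,"tz": 0,"wx": -0.0396,"wy": 0.0889,"wz": -0.0705,"jaw": 85}
    - {"tx": 0,"ty": 0,"tz": 0,"wx": -0.0396,"wy": 0.0889,"wz": -0.0705,"jaw": 85}
    - {"tx": 0,"ty": 0,"tz": 0,"wx": -0.0396,"wy": 0.0889,"wz": -0.0705,"jaw": 85}
    - {"tx": 0,"ty": 0,"tz": 0,"wx": -0.0396,"wy": 0.0889,"wz": -0.0705,"jaw": 85}
    - {"tx": 0,"ty": 0,"tz": 0,"wx": -0.0396,"wy": 0.0889,"wz": -0.0705,"jaw": 85}
    - {"tx": 0,"ty": 0,"tz": 0,"wx": -0.0396,"wy": 0.0889,"wz": -0.0705,"jaw": 85}

```text
time_s: 12.18
eef_pos: [0.7154, -0.1744, 0.1834]
tcp_rot: [[0.069, 0.996, -0.049], [0.994, -0.073, -0.082], [-0.085, -0.043, -0.995]]
wrist_force: [0.4, -0.0, 0.1]
gripper_width: 0.992
grip_force: 0.0
```

>>> send_rows:
  motion:
    - {"tx": 0,"ty": 0,"tz": 0,"wx": -0.0396,"wy": 0.0889,"wz": -0.0705,"jaw": 85}
    - {"tx": 0,"ty": 0,"tz": -30,"wx": 0,"wy": 0,"wz": 0,"jaw": 85}
    - {"tx": 0,"ty": 0,"tz": -30,"wx": 0,"wy": 0,"wz": 0,"jaw": 85}
    - {"tx": -23.8,"ty": -27.5,"tz": 0,"wx": 0,"wy": 0,"wz": 0,"jaw": 85}
    - {"tx": -23.8,"ty": -27.5,"tz": 0,"wx": 0,"wy": 0,"wz": 0,"jaw": 85}
    - {"tx": -23.8,"ty": -27.5,"tz": 0,"wx": 0,"wy": 0,"wz": 0,"jaw": 85}
    - {"tx": -23.8,"ty": -27.5,"tz": 0,"wx": 0,"wy": 0,"wz": 0,"jaw": 85}
    - {"tx": 0,"ty": 0,"tz": 0,"wx": 0,"wy": 0,"wz": 0,"jaw": 85}
    - {"tx": 0,"ty": 0,"tz": 0,"wx": 0,"wy": 0,"wz": 0,"jaw": 85}
    - {"tx": 0,"ty": 0,"tz": 0,"wx": 0,"wy": 0,"wz": 0,"jaw": 85}

```text
time_s: 13.02
eef_pos: [0.6058, -0.2693, 0.2438]
tcp_rot: [[0.005, 1.0, -0.009], [1.0, -0.005, 0.002], [0.002, -0.009, -1.0]]
wrist_force: [1.0, 0.1, -0.7]
gripper_width: 0.993
grip_force: 0.0
```

>>> send_rows:
  motion:
    - {"tx": 0,"ty": 0,"tz": 27,"wx": -0.009,"wy": 0,"wz": 0,"jaw": 85}
    - {"tx": 0,"ty": 0,"tz": 27,"wx": 0,"wy": 0,"wz": 0,"jaw": 85}
    - {"tx": 0,"ty": 0,"tz": 27,"wx": 0,"wy": 0,"wz": 0,"jaw": 85}
    - {"tx": 0,"ty": 0,"tz": 0,"wx": 0,"wy": 0,"wz": 0,"jaw": 50}
    - {"tx": 0,"ty": 0,"tz": 0,"wx": 0,"wy": 0,"wz": 0,"jaw": 32}
    - {"tx": 0,"ty": 0,"tz": 0,"wx": 0,"wy": 0,"wz": 0,"jaw": 25}
    - {"tx": 0,"ty": 0,"tz": 0,"wx": 0,"wy": 0,"wz": 0,"jaw": 20}
    - {"tx": 0,"ty": 0,"tz": 0,"wx": 0,"wy": 0,"wz": 0,"jaw": 20}
    - {"tx": 0,"ty": 0,"tz": 0,"wx": 0,"wy": 0,"wz": 0,"jaw": 20}
    - {"tx": 0,"ty": 0,"tz": 0,"wx": 0,"wy": 0,"wz": 0,"jaw": 20}

```text
time_s: 13.85
eef_pos: [0.6072, -0.2696, 0.166]
tcp_rot: [[0.004, 1.0, 0.003], [1.0, -0.004, -0.0], [-0.0, 0.003, -1.0]]
wrist_force: [-1.6, 0.6, 5.4]
gripper_width: 0.314
grip_force: 58.4
```

>>> send_rows:
  motion:
    - {"tx": 0,"ty": 0,"tz": -15,"wx": 0,"wy": 0,"wz": 0,"jaw": 20}
    - {"tx": 0,"ty": 0,"tz": -25,"wx": 0,"wy": 0,"wz": 0,"jaw": 20}
    - {"tx": 0,"ty": 0,"tz": -25,"wx": 0,"wy": 0,"wz": 0,"jaw": 20}
    - {"tx": 0,"ty": 0,"tz": -25,"wx": 0,"wy": 0,"wz": 0,"jaw": 20}
    - {"tx": 38,"ty": 1,"tz": 0,"wx": 0,"wy": 0,"wz": 0,"jaw": 20}
    - {"tx": 38,"ty": 1,"tz": 0,"wx": 0,"wy": 0,"wz": 0,"jaw": 20}
    - {"tx": 38,"ty": 1,"tz": 0,"wx": 0,"wy": 0,"wz": 0,"jaw": 20}
    - {"tx": 38,"ty": 1,"tz": 0,"wx": 0,"wy": 0,"wz": 0,"jaw": 20}
    - {"tx": 38,"ty": 1,"tz": 0,"wx": 0,"wy": 0,"wz": 0,"jaw": 20}
    - {"tx": 38,"ty": 1,"tz": 0,"wx": 0,"wy": 0,"wz": 0,"jaw": 20}

```text
time_s: 14.68
eef_pos: [0.6124, -0.0394, 0.254]
tcp_rot: [[0.004, 1.0, 0.0], [1.0, -0.004, 0.002], [0.002, 0.0, -1.0]]
wrist_force: [1.2, 0.2, -3.1]
gripper_width: 0.315
grip_force: 59.8
```

>>> send_rows:
  motion:
    - {"tx": 38,"ty": 1,"tz": 0,"wx": 0,"wy": 0,"wz": 0,"jaw": 20}
    - {"tx": 38,"ty": 1,"tz": 0,"wx": 0,"wy": 0,"wz": 0,"jaw": 20}
    - {"tx": 38,"ty": 1,"tz": 0,"wx": 0,"wy": 0,"wz": 0,"jaw": 20}
    - {"tx": 0,"ty": 0,"tz": 15,"wx": 0,"wy": 0,"wz": 0,"jaw": 20}
    - {"tx": 0,"ty": 0,"tz": 10,"wx": 0,"wy": 0,"wz": 0,"jaw": 20}
    - {"tx": 0,"ty": 0,"tz": 0,"wx": 0,"wy": 0,"wz": 0,"jaw": 20}
    - {"tx": 0,"ty": 0,"tz": 0,"wx": 0,"wy": 0,"wz": 0,"jaw": 20}
    - {"tx": 0,"ty": 0,"tz": 0,"wx": 0,"wy": 0,"wz": 0,"jaw": 20}
    - {"tx": 0,"ty": 0,"tz": 0,"wx": 0,"wy": 0,"wz": 0,"jaw": 20}
    - {"tx": 0,"ty": 0,"tz": 0,"wx": 0,"wy": 0,"wz": 0,"jaw": 20}

```text
time_s: 15.52
eef_pos: [0.6169, 0.0717, 0.2296]
tcp_rot: [[0.006, 1.0, 0.001], [1.0, -0.006, 0.002], [0.002, 0.001, -1.0]]
wrist_force: [-0.0, 0.6, -2.1]
gripper_width: 0.314
grip_force: 59.8
```

```bash
python3 look.py; python3 - <<'E'
from h import *
np.set_printoptions(precision=4,suppress=True)
p=bot.observe()["eef_pos"]
d=np.load("d_side.npy"); P=cloud("side",d).reshape(-1,3)
for lo,hi in((.06,.07),(.07,.08),(.08,.09),(.09,.1),(.1,.11),(.11,.12)):
    q=P[(np.linalg.norm(P[:,:2]-p[:2],axis=1)<.02)&(P[:,2]>lo)&(P[:,2]<hi)]
    if len(q): print(lo,len(q),q.mean(0),q.min(0)[2])
c=proj("side",[.616,.0735,.08]).astype(int)
a=cv2.imread("im_side.png"); cv2.imwrite("pics/s4.png",cv2.resize(a[c[1]-60:c[1]+50,c[0]-70:c[0]+60],None,fx=5,fy=5,interpolation=cv2.INTER_CUBIC)); print(c)
E
```

```text
15.5167 [0.6169 0.0717 0.2296] [[0.005643261056048622, 0.999983009832623, 0.0014607021399193913], [0.9999828620218764, -0.005645524919202688, 0.0015503905713500318], [0.001558610660285172, 0.0014519278477050361, -0.9999977313165938]] [ 0.1281 15.9483 96.528   0.096  67.4398  0.4147] 59.82100546360016 [-0.0083  0.62   -2.0526]
G [0.617  0.0718 0.1756]
0.06 33 [0.6153 0.0716 0.0665] 0.06063576557261341
0.07 2 [0.6341 0.0797 0.0701] 0.07002432388375324
0.08 11 [0.612  0.0776 0.0862] 0.08221133199471364
0.09 18 [0.6127 0.0785 0.0949] 0.0900645779406628
0.1 13 [0.6114 0.0779 0.1051] 0.10029111800520729
0.11 15 [0.6095 0.0771 0.1143] 0.11001977925549444
[284 196]
```

View pics/s4.png

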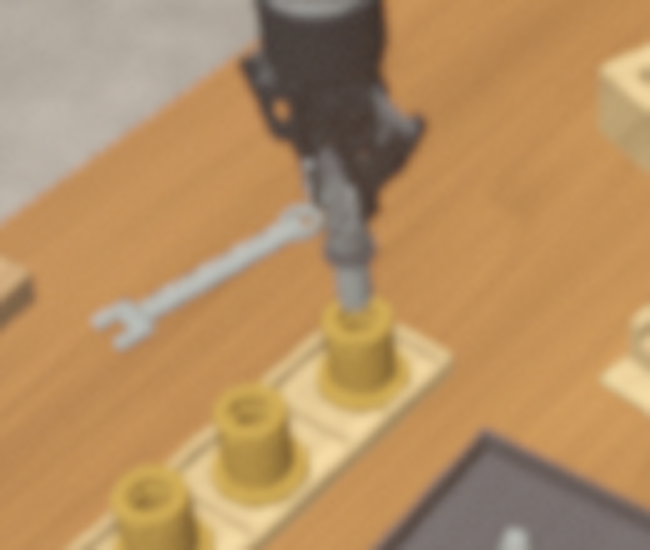

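The pin is just above bush 1's mouth at crop (355,300). Next I lower it gently.

>>> send_rows:
  motion:
    - {"tx": 1.5,"ty": -1.2,"tz": 4,"wx": 0,"wy": 0,"wz": 0,"jaw": 20}
    - {"tx": 0,"ty": 0,"tz": 5,"wx": 0,"wy": 0,"wz": 0,"jaw": 20}
    - {"tx": 0,"ty": 0,"tz": 4,"wx": 0,"wy": 0,"wz": 0,"jaw": 20}
    - {"tx": 0,"ty": 0,"tz": 4,"wx": 0,"wy": 0,"wz": 0,"jaw": 20}
    - {"tx": 0,"ty": 0,"tz": 4,"wx": 0,"wy": 0,"wz": 0,"jaw": 20}
    - {"tx": 0,"ty": 0,"tz": 4,"wx": 0,"wy": 0,"wz": 0,"jaw": 20}
    - {"tx": 0,"ty": 0,"tz": 3,"wx": 0,"wy": 0,"wz": 0,"jaw": 20}
    - {"tx": 0,"ty": 0,"tz": 2,"wx": 0,"wy": 0,"wz": 0,"jaw": 20}
    - {"tx": 0,"ty": 0,"tz": 0,"wx": 0,"wy": 0,"wz": 0,"jaw": 20}
    - {"tx": 0,"ty": 0,"tz": 0,"wx": 0,"wy": 0,"wz": 0,"jaw": 20}

```text
time_s: 16.45
eef_pos: [0.6163, 0.0742, 0.2022]
tcp_rot: [[0.004, 1.0, 0.002], [1.0, -0.004, 0.001], [0.001, 0.002, -1.0]]
wrist_force: [-4.1, -0.9, 9.6]
gripper_width: 0.316
grip_force: 62.3
```

Stopped at 14 mm depth, so bush 1 is sound. On to bush 2.

>>> send_rows:
  motion:
    - {"tx": 0,"ty": 0,"tz": -15,"wx": 0,"wy": 0,"wz": 0,"jaw": 20}
    - {"tx": 0,"ty": 0,"tz": -20,"wx": 0,"wy": 0,"wz": 0,"jaw": 20}
    - {"tx": 34,"ty": 0,"tz": 0,"wx": 0,"wy": 0,"wz": 0,"jaw": 20}
    - {"tx": 34,"ty": 0,"tz": 0,"wx": 0,"wy": 0,"wz": 0,"jaw": 20}
    - {"tx": 34,"ty": 0,"tz": 0,"wx": 0,"wy": 0,"wz": 0,"jaw": 20}
    - {"tx": 0,"ty": 0,"tz": 0,"wx": 0,"wy": 0,"wz": 0,"jaw": 20}
    - {"tx": 0,"ty": 0,"tz": 7,"wx": 0,"wy": 0,"wz": 0,"jaw": 20}
    - {"tx": 0,"ty": 0,"tz": 5,"wx": 0,"wy": 0,"wz": 0,"jaw": 20}
    - {"tx": 0,"ty": 0,"tz": 4,"wx": 0,"wy": 0,"wz": 0,"jaw": 20}
    - {"tx": 0,"ty": 0,"tz": 4,"wx": 0,"wy": 0,"wz": 0,"jaw": 20}

```text
time_s: 17.28
eef_pos: [0.6152, 0.1752, 0.2125]
tcp_rot: [[0.005, 1.0, -0.002], [1.0, -0.005, 0.001], [0.001, -0.002, -1.0]]
wrist_force: [0.9, 1.6, -2.2]
gripper_width: 0.312
grip_force: 59.7
```

>>> send_rows:
  motion:
    - {"tx": 0,"ty": 0,"tz": 4,"wx": 0,"wy": 0,"wz": 0,"jaw": 20}
    - {"tx": 0,"ty": 0,"tz": 4,"wx": 0,"wy": 0,"wz": 0,"jaw": 20}
    - {"tx": 0,"ty": 0,"tz": 3,"wx": 0,"wy": 0,"wz": 0,"jaw": 20}
    - {"tx": 0,"ty": 0,"tz": 3,"wx": 0,"wy": 0,"wz": 0,"jaw": 20}
    - {"tx": 0,"ty": 0,"tz": 2,"wx": 0,"wy": 0,"wz": 0,"jaw": 20}
    - {"tx": 0,"ty": 0,"tz": 0,"wx": 0,"wy": 0,"wz": 0,"jaw": 20}
    - {"tx": 0,"ty": 0,"tz": 0,"wx": 0,"wy": 0,"wz": 0,"jaw": 20}
    - {"tx": 0,"ty": 0,"tz": 0,"wx": 0,"wy": 0,"wz": 0,"jaw": 20}
    - {"tx": 0,"ty": 0,"tz": 0,"wx": 0,"wy": 0,"wz": 0,"jaw": 20}
    - {"tx": 0,"ty": 0,"tz": 0,"wx": 0,"wy": 0,"wz": 0,"jaw": 20}

```text
time_s: 18.12
eef_pos: [0.6168, 0.1768, 0.2023]
tcp_rot: [[0.004, 1.0, 0.003], [1.0, -0.004, 0.003], [0.003, 0.003, -1.0]]
wrist_force: [-3.9, -0.1, 11.2]
gripper_width: 0.315
grip_force: 62.5
```

Bush 2 is sound as well. On to bush 3.

>>> send_rows:
  motion:
    - {"tx": 0,"ty": 0,"tz": -15,"wx": 0,"wy": 0,"wz": 0,"jaw": 20}
    - {"tx": 0,"ty": 0,"tz": -21,"wx": 0,"wy": 0,"wz": 0,"jaw": 20}
    - {"tx": 29.5,"ty": 0.5,"tz": 0,"wx": 0,"wy": 0,"wz": 0,"jaw": 20}
    - {"tx": 29.5,"ty": 0.5,"tz": 0,"wx": 0,"wy": 0,"wz": 0,"jaw": 20}
    - {"tx": 29.5,"ty": 0,"tz": 0,"wx": 0,"wy": 0,"wz": 0,"jaw": 20}
    - {"tx": 0,"ty": 0,"tz": 0,"wx": 0,"wy": 0,"wz": 0,"jaw": 20}
    - {"tx": 0,"ty": 0,"tz": 7,"wx": 0,"wy": 0,"wz": 0,"jaw": 20}
    - {"tx": 0,"ty": 0,"tz": 5,"wx": 0,"wy": 0,"wz": 0,"jaw": 20}
    - {"tx": 0,"ty": 0,"tz": 4,"wx": 0,"wy": 0,"wz": 0,"jaw": 20}
    - {"tx": 0,"ty": 0,"tz": 4,"wx": 0,"wy": 0,"wz": 0,"jaw": 20}

```text
time_s: 18.95
eef_pos: [0.6166, 0.2635, 0.2125]
tcp_rot: [[0.005, 1.0, -0.002], [1.0, -0.005, 0.001], [0.001, -0.002, -1.0]]
wrist_force: [0.4, -0.5, -1.3]
gripper_width: 0.314
grip_force: 59.8
```

>>> send_rows:
  motion:
    - {"tx": 0,"ty": 0,"tz": 4,"wx": 0,"wy": 0,"wz": 0,"jaw": 20}
    - {"tx": 0,"ty": 0,"tz": 4,"wx": 0,"wy": 0,"wz": 0,"jaw": 20}
    - {"tx": 0,"ty": 0,"tz": 3,"wx": 0,"wy": 0,"wz": 0,"jaw": 20}
    - {"tx": 0,"ty": 0,"tz": 3,"wx": 0,"wy": 0,"wz": 0,"jaw": 20}
    - {"tx": 0,"ty": 0,"tz": 3,"wx": 0,"wy": 0,"wz": 0,"jaw": 20}
    - {"tx": 0,"ty": 0,"tz": 0,"wx": 0,"wy": 0,"wz": 0,"jaw": 20}
    - {"tx": 0,"ty": 0,"tz": 0,"wx": 0,"wy": 0,"wz": 0,"jaw": 20}
    - {"tx": 0,"ty": 0,"tz": 0,"wx": 0,"wy": 0,"wz": 0,"jaw": 20}
    - {"tx": 0,"ty": 0,"tz": 0,"wx": 0,"wy": 0,"wz": 0,"jaw": 20}
    - {"tx": 0,"ty": 0,"tz": 0,"wx": 0,"wy": 0,"wz": 0,"jaw": 20}

```text
time_s: 19.78
eef_pos: [0.617, 0.2649, 0.1973]
tcp_rot: [[0.004, 1.0, 0.0], [1.0, -0.004, 0.002], [0.002, 0.0, -1.0]]
wrist_force: [0.4, -0.6, -3.4]
gripper_width: 0.316
grip_force: 59.8
```

Bush 3 lets it in; continuing down to the collar.

>>> send_rows:
  motion:
    - {"tx": 0,"ty": 0,"tz": 4,"wx": 0,"wy": 0,"wz": 0,"jaw": 20}
    - {"tx": 0,"ty": 0,"tz": 4,"wx": 0,"wy": 0,"wz": 0,"jaw": 20}
    - {"tx": 0,"ty": 0,"tz": 4,"wx": 0,"wy": 0,"wz": 0,"jaw": 20}
    - {"tx": 0,"ty": 0,"tz": 4,"wx": 0,"wy": 0,"wz": 0,"jaw": 20}
    - {"tx": 0,"ty": 0,"tz": 3,"wx": 0,"wy": 0,"wz": 0,"jaw": 20}
    - {"tx": 0,"ty": 0,"tz": 2,"wx": 0,"wy": 0,"wz": 0,"jaw": 20}
    - {"tx": 0,"ty": 0,"tz": 1,"wx": 0,"wy": 0,"wz": 0,"jaw": 20}
    - {"tx": 0,"ty": 0,"tz": 1,"wx": 0,"wy": 0,"wz": 0,"jaw": 20}
    - {"tx": 0,"ty": 0,"tz": 0,"wx": 0,"wy": 0,"wz": 0,"jaw": 20}
    - {"tx": 0,"ty": 0,"tz": 0,"wx": 0,"wy": 0,"wz": 0,"jaw": 20}

```text
time_s: 20.62
eef_pos: [0.6168, 0.2649, 0.1739]
tcp_rot: [[0.004, 1.0, -0.0], [1.0, -0.004, 0.002], [0.002, -0.0, -1.0]]
wrist_force: [1.3, 0.2, -2.4]
gripper_width: 0.314
grip_force: 59.7
```

>>> send_rows:
  motion:
    - {"tx": 0,"ty": 0,"tz": 1,"wx": 0,"wy": 0,"wz": 0,"jaw": 20}
    - {"tx": 0,"ty": 0,"tz": 1,"wx": 0,"wy": 0,"wz": 0,"jaw": 20}
    - {"tx": 0,"ty": 0,"tz": 0,"wx": 0,"wy": 0,"wz": 0,"jaw": 20}
    - {"tx": 0,"ty": 0,"tz": 0,"wx": 0,"wy": 0,"wz": 0,"jaw": 20}
    - {"tx": 0,"ty": 0,"tz": 0,"wx": 0,"wy": 0,"wz": 0,"jaw": 20}
    - {"tx": 0,"ty": 0,"tz": -5,"wx": 0,"wy": 0,"wz": 0,"jaw": 20}
    - {"tx": 0,"ty": 0,"tz": -10,"wx": 0,"wy": 0,"wz": 0,"jaw": 20}
    - {"tx": 0,"ty": 0,"tz": -15,"wx": 0,"wy": 0,"wz": 0,"jaw": 20}
    - {"tx": 0,"ty": 0,"tz": -15,"wx": 0,"wy": 0,"wz": 0,"jaw": 20}
    - {"tx": 0,"ty": 0,"tz": -15,"wx": 0,"wy": 0,"wz": 0,"jaw": 20}

```text
time_s: 21.45
eef_pos: [0.6169, 0.265, 0.2344]
tcp_rot: [[0.004, 1.0, 0.0], [1.0, -0.004, 0.002], [0.002, 0.0, -1.0]]
wrist_force: [0.1, 0.7, -1.5]
gripper_width: 0.31
grip_force: 59.6
```

>>> send_rows:
  motion:
    - {"tx": 0,"ty": 0,"tz": -20,"wx": 0,"wy": 0,"wz": 0,"jaw": 20}
    - {"tx": -38.2,"ty": -0.5,"tz": 0,"wx": 0,"wy": 0,"wz": 0,"jaw": 20}
    - {"tx": -38.2,"ty": -0.5,"tz": 0,"wx": 0,"wy": 0,"wz": 0,"jaw": 20}
    - {"tx": -38.2,"ty": -0.5,"tz": 0,"wx": 0,"wy": 0,"wz": 0,"jaw": 20}
    - {"tx": -38.2,"ty": -0.5,"tz": 0,"wx": 0,"wy": 0,"wz": 0,"jaw": 20}
    - {"tx": -38.2,"ty": -0.5,"tz": 0,"wx": 0,"wy": 0,"wz": 0,"jaw": 20}
    - {"tx": -38.2,"ty": -0.5,"tz": 0,"wx": 0,"wy": 0,"wz": 0,"jaw": 20}
    - {"tx": -38.2,"ty": -0.5,"tz": 0,"wx": 0,"wy": 0,"wz": 0,"jaw": 20}
    - {"tx": -38.2,"ty": -0.6,"tz": 0,"wx": 0,"wy": 0,"wz": 0,"jaw": 20}
    - {"tx": -38.2,"ty": -0.6,"tz": 0,"wx": 0,"wy": 0,"wz": 0,"jaw": 20}

```text
time_s: 22.28
eef_pos: [0.6108, -0.0807, 0.254]
tcp_rot: [[0.004, 1.0, 0.002], [1.0, -0.004, 0.001], [0.001, 0.002, -1.0]]
wrist_force: [0.8, 0.1, -2.5]
gripper_width: 0.312
grip_force: 59.8
```

>>> send_rows:
  motion:
    - {"tx": -38.2,"ty": -0.6,"tz": 0,"wx": 0,"wy": 0,"wz": 0,"jaw": 20}
    - {"tx": -38.2,"ty": -0.6,"tz": 0,"wx": 0,"wy": 0,"wz": 0,"jaw": 20}
    - {"tx": -38.2,"ty": -0.6,"tz": 0,"wx": 0,"wy": 0,"wz": 0,"jaw": 20}
    - {"tx": -38.2,"ty": -0.6,"tz": 0,"wx": 0,"wy": 0,"wz": 0,"jaw": 20}
    - {"tx": -38.2,"ty": -0.6,"tz": 0,"wx": 0,"wy": 0,"wz": 0,"jaw": 20}
    - {"tx": 0,"ty": 0,"tz": 8,"wx": 0,"wy": 0,"wz": 0,"jaw": 20}
    - {"tx": 0,"ty": 0,"tz": 10,"wx": 0,"wy": 0,"wz": 0,"jaw": 20}
    - {"tx": 0,"ty": 0,"tz": 10,"wx": 0,"wy": 0,"wz": 0,"jaw": 20}
    - {"tx": 0,"ty": 0,"tz": 0,"wx": 0,"wy": 0,"wz": 0,"jaw": 20}
    - {"tx": 0,"ty": 0,"tz": 0,"wx": 0,"wy": 0,"wz": 0,"jaw": 20}

```text
time_s: 23.12
eef_pos: [0.6064, -0.2679, 0.2217]
tcp_rot: [[0.002, 1.0, -0.003], [1.0, -0.002, 0.004], [0.004, -0.003, -1.0]]
wrist_force: [0.2, -0.7, -1.5]
gripper_width: 0.312
grip_force: 59.7
```

>>> send_rows:
  motion:
    - {"tx": -1.3,"ty": 0.6,"tz": 5,"wx": 0,"wy": 0,"wz": 0,"jaw": 20}
    - {"tx": 0,"ty": 0,"tz": 7,"wx": 0,"wy": 0,"wz": 0,"jaw": 20}
    - {"tx": 0,"ty": 0,"tz": 8,"wx": 0,"wy": 0,"wz": 0,"jaw": 20}
    - {"tx": 0,"ty": 0,"tz": 8,"wx": 0,"wy": 0,"wz": 0,"jaw": 20}
    - {"tx": 0,"ty": 0,"tz": 8,"wx": 0,"wy": 0,"wz": 0,"jaw": 20}
    - {"tx": 0,"ty": 0,"tz": 7,"wx": 0,"wy": 0,"wz": 0,"jaw": 20}
    - {"tx": 0,"ty": 0,"tz": 5,"wx": 0,"wy": 0,"wz": 0,"jaw": 20}
    - {"tx": 0,"ty": 0,"tz": 4,"wx": 0,"wy": 0,"wz": 0,"jaw": 20}
    - {"tx": 0,"ty": 0,"tz": 0,"wx": 0,"wy": 0,"wz": 0,"jaw": 20}
    - {"tx": 0,"ty": 0,"tz": 0,"wx": 0,"wy": 0,"wz": 0,"jaw": 20}

```text
time_s: 23.95
eef_pos: [0.6076, -0.2711, 0.1709]
tcp_rot: [[0.004, 1.0, -0.0], [1.0, -0.004, 0.002], [0.002, -0.0, -1.0]]
wrist_force: [-0.8, 0.8, -3.0]
gripper_width: 0.315
grip_force: 60.0
```

>>> send_rows:
  motion:
    - {"tx": 0,"ty": 0,"tz": 1,"wx": 0,"wy": 0,"wz": 0,"jaw": 20}
    - {"tx": 0,"ty": 0,"tz": 1,"wx": 0,"wy": 0,"wz": 0,"jaw": 20}
    - {"tx": 0,"ty": 0,"tz": 1,"wx": 0,"wy": 0,"wz": 0,"jaw": 20}
    - {"tx": 0,"ty": 0,"tz": 1,"wx": 0,"wy": 0,"wz": 0,"jaw": 20}
    - {"tx": 0,"ty": 0,"tz": 0,"wx": 0,"wy": 0,"wz": 0,"jaw": 20}
    - {"tx": 0,"ty": 0,"tz": 0,"wx": 0,"wy": 0,"wz": 0,"jaw": 20}
    - {"tx": 0,"ty": 0,"tz": 0,"wx": 0,"wy": 0,"wz": 0,"jaw": 20}
    - {"tx": 0,"ty": 0,"tz": 0,"wx": 0,"wy": 0,"wz": 0,"jaw": 20}
    - {"tx": 0,"ty": 0,"tz": 0,"wx": 0,"wy": 0,"wz": 0,"jaw": 20}
    - {"tx": 0,"ty": 0,"tz": 0,"wx": 0,"wy": 0,"wz": 0,"jaw": 20}

```text
time_s: 24.78
eef_pos: [0.6078, -0.2711, 0.1672]
tcp_rot: [[0.004, 1.0, 0.0], [1.0, -0.004, 0.002], [0.002, 0.0, -1.0]]
wrist_force: [-0.5, 1.6, -2.4]
gripper_width: 0.31
grip_force: 59.7
```

>>> send_rows:
  motion:
    - {"tx": 1,"ty": 0,"tz": 1,"wx": 0,"wy": 0,"wz": 0,"jaw": 20}
    - {"tx": 0,"ty": 0,"tz": 0.6,"wx": 0,"wy": 0,"wz": 0,"jaw": 20}
    - {"tx": 0,"ty": 0,"tz": 0,"wx": 0,"wy": 0,"wz": 0,"jaw": 20}
    - {"tx": 0,"ty": 0,"tz": 0,"wx": 0,"wy": 0,"wz": 0,"jaw": 40}
    - {"tx": 0,"ty": 0,"tz": 0,"wx": 0,"wy": 0,"wz": 0,"jaw": 60}
    - {"tx": 0,"ty": 0,"tz": 0,"wx": 0,"wy": 0,"wz": 0,"jaw": 85}
    - {"tx": 0,"ty": 0,"tz": 0,"wx": 0,"wy": 0,"wz": 0,"jaw": 85}
    - {"tx": 0,"ty": 0,"tz": 0,"wx": 0,"wy": 0,"wz": 0,"jaw": 85}
    - {"tx": 0,"ty": 0,"tz": -15,"wx": 0,"wy": 0,"wz": 0,"jaw": 85}
    - {"tx": 0,"ty": 0,"tz": -30,"wx": 0,"wy": 0,"wz": 0,"jaw": 85}

```text
time_s: 25.62
eef_pos: [0.605, -0.2687, 0.2064]
tcp_rot: [[0.004, 1.0, -0.009], [1.0, -0.004, 0.007], [0.007, -0.009, -1.0]]
wrist_force: [-0.2, 0.3, 0.2]
gripper_width: 0.996
grip_force: 0.0
```

>>> send_rows:
  motion:
    - {"tx": 0,"ty": 0,"tz": -40,"wx": 0,"wy": 0,"wz": 0,"jaw": 85}
    - {"tx": 38.2,"ty": 0.5,"tz": 0,"wx": 0,"wy": 0,"wz": 0,"jaw": 85}
    - {"tx": 38.2,"ty": 0.5,"tz": 0,"wx": 0,"wy": 0,"wz": 0,"jaw": 85}
    - {"tx": 38.2,"ty": 0.5,"tz": 0,"wx": 0,"wy": 0,"wz": 0,"jaw": 85}
    - {"tx": 38.2,"ty": 0.5,"tz": 0,"wx": 0,"wy": 0,"wz": 0,"jaw": 85}
    - {"tx": 38.2,"ty": 0.5,"tz": 0,"wx": 0,"wy": 0,"wz": 0,"jaw": 85}
    - {"tx": 38.2,"ty": 0.5,"tz": 0,"wx": 0,"wy": 0,"wz": 0,"jaw": 85}
    - {"tx": 38.2,"ty": 0.5,"tz": 0,"wx": 0,"wy": 0,"wz": 0,"jaw": 85}
    - {"tx": 38.2,"ty": 0.5,"tz": 0,"wx": 0,"wy": 0,"wz": 0,"jaw": 85}
    - {"tx": 38.2,"ty": 0.5,"tz": 0,"wx": 0,"wy": 0,"wz": 0,"jaw": 85}

```text
time_s: 26.45
eef_pos: [0.6136, 0.0754, 0.2528]
tcp_rot: [[0.004, 1.0, 0.002], [1.0, -0.004, 0.002], [0.002, 0.002, -1.0]]
wrist_force: [-0.4, 0.3, 0.6]
gripper_width: 0.995
grip_force: 0.0
```

```bash
python3 look.py; python3 - <<'E'
from h import *
np.set_printoptions(precision=4,suppress=True)
for n in("top","side"):
    d=np.load(f"d_{n}.npy"); P=cloud(n,d).reshape(-1,3)
    for nm,c,lo,hi in(("gauge",[.606,-.268],.12,.18),("b1",[.616,.0735],.055,.08),("b2",[.616,.176],.055,.08),("b3",[.617,.264],.055,.08)):
        q=P[(np.linalg.norm(P[:,:2]-c,axis=1)<.035)&(P[:,2]>lo)&(P[:,2]<hi)]
        if len(q): print(n,nm,len(q),q.mean(0),(q.min(0)+q.max(0))/2,q[:,2].max())
E
```

```text
26.45 [0.6136 0.0754 0.2528] [[0.004028154795656883, 0.9999898019243861, 0.0020420617446911694], [0.9999906263971508, -0.004031383743099496, 0.0015795768262283026], [0.0015877930521043437, 0.002035679823247605, -0.9999966674548875]] [ 0.4661 14.2148 95.9964  0.0955 69.6711  0.6639] 0.0 [-0.3631  0.2724  0.5565]
G [0.6137 0.0754 0.1988]
top gauge 86 [ 0.6066 -0.2703  0.1352] [ 0.6076 -0.2712  0.1321] 0.14300531762406998
top b2 68 [0.617  0.1882 0.0662] [0.6166 0.1884 0.0656] 0.07545723354245837
top b3 144 [0.6168 0.2627 0.0663] [0.617  0.2628 0.0667] 0.07798400110966308
side gauge 57 [ 0.6064 -0.2655  0.1329] [ 0.6079 -0.2692  0.1309] 0.14143496403999223
side b1 132 [0.6146 0.0759 0.0643] [0.6161 0.0752 0.0631] 0.07125549869597148
side b2 147 [0.6141 0.1791 0.0643] [0.6158 0.1781 0.0641] 0.07300251686021597
side b3 153 [0.6153 0.2664 0.0649] [0.6176 0.2653 0.0635] 0.07157021547634734
```

>>> send_rows:
  motion:
    - {"tx": 37.8,"ty": 0.6,"tz": 0,"wx": 0,"wy": 0,"wz": 0,"jaw": 85}
    - {"tx": 37.8,"ty": 0.6,"tz": 0,"wx": 0,"wy": 0,"wz": 0,"jaw": 85}
    - {"tx": 37.8,"ty": 0.5,"tz": 0,"wx": 0,"wy": 0,"wz": 0,"jaw": 85}
    - {"tx": 37.8,"ty": 0.5,"tz": 0,"wx": 0,"wy": 0,"wz": 0,"jaw": 85}
    - {"tx": 37.8,"ty": 0.5,"tz": 0,"wx": 0,"wy": 0,"wz": 0,"jaw": 85}
    - {"tx": 0,"ty": 0,"tz": 20,"wx": 0,"wy": 0,"wz": 0,"jaw": 85}
    - {"tx": 0,"ty": 0,"tz": 35,"wx": 0,"wy": 0,"wz": 0,"jaw": 85}
    - {"tx": 0,"ty": 0,"tz": 20,"wx": 0,"wy": 0,"wz": 0,"jaw": 85}
    - {"tx": 0,"ty": 0,"tz": 0,"wx": 0,"wy": 0,"wz": 0,"jaw": 85}
    - {"tx": 0,"ty": 0,"tz": 0,"wx": 0,"wy": 0,"wz": 0,"jaw": 85}

```text
time_s: 27.38
eef_pos: [0.6164, 0.2618, 0.1755]
tcp_rot: [[0.004, 1.0, -0.003], [1.0, -0.004, 0.0], [0.0, -0.003, -1.0]]
wrist_force: [0.2, -0.4, 1.1]
gripper_width: 0.994
grip_force: 0.0
```

>>> send_rows:
  motion:
    - {"tx": 2.5,"ty": 0.5,"tz": 0,"wx": 0,"wy": 0,"wz": 0,"jaw": 85}
    - {"tx": 0,"ty": 0,"tz": 20,"wx": 0,"wy": 0,"wz": 0,"jaw": 85}
    - {"tx": 0,"ty": 0,"tz": 20,"wx": 0,"wy": 0,"wz": 0,"jaw": 85}
    - {"tx": 0,"ty": 0,"tz": 20,"wx": 0,"wy": 0,"wz": 0,"jaw": 85}
    - {"tx": 0,"ty": 0,"tz": 15,"wx": 0,"wy": 0,"wz": 0,"jaw": 85}
    - {"tx": 0,"ty": 0,"tz": 0,"wx": 0,"wy": 0,"wz": 0,"jaw": 65}
    - {"tx": 0,"ty": 0,"tz": 0,"wx": 0,"wy": 0,"wz": 0,"jaw": 52}
    - {"tx": 0,"ty": 0,"tz": 0,"wx": 0,"wy": 0,"wz": 0,"jaw": 42}
    - {"tx": 0,"ty": 0,"tz": 0,"wx": 0,"wy": 0,"wz": 0,"jaw": 40}
    - {"tx": 0,"ty": 0,"tz": 0,"wx": 0,"wy": 0,"wz": 0,"jaw": 40}

```text
time_s: 28.22
eef_pos: [0.6185, 0.2659, 0.104]
tcp_rot: [[0.004, 1.0, 0.002], [1.0, -0.004, 0.003], [0.003, 0.002, -1.0]]
wrist_force: [-2.5, 0.0, 6.2]
gripper_width: 0.536
grip_force: 62.9
```

>>> send_rows:
  motion:
    - {"tx": 0,"ty": 0,"tz": 0,"wx": 0,"wy": 0,"wz": 0,"jaw": 40}
    - {"tx": 0,"ty": 0,"tz": 0,"wx": 0,"wy": 0,"wz": 0,"jaw": 40}
    - {"tx": 0,"ty": 0,"tz": -5,"wx": 0,"wy": 0,"wz": 0,"jaw": 40}
    - {"tx": 0,"ty": 0,"tz": -10,"wx": 0,"wy": 0,"wz": 0,"jaw": 40}
    - {"tx": 0,"ty": 0,"tz": -20,"wx": 0,"wy": 0,"wz": 0,"jaw": 40}
    - {"tx": 0,"ty": 0,"tz": -25,"wx": 0,"wy": 0,"wz": 0,"jaw": 40}
    - {"tx": 0,"ty": 0,"tz": -25,"wx": 0,"wy": 0,"wz": 0,"jaw": 40}
    - {"tx": 0,"ty": 0,"tz": -15,"wx": 0,"wy": 0,"wz": 0,"jaw": 40}
    - {"tx": 0,"ty": 0,"tz": 0,"wx": 0,"wy": 0,"wz": 0,"jaw": 40}
    - {"tx": 0,"ty": 0,"tz": 0,"wx": 0,"wy": 0,"wz": 0,"jaw": 40}

```text
time_s: 29.05
eef_pos: [0.6181, 0.2652, 0.2024]
tcp_rot: [[0.004, 1.0, 0.003], [1.0, -0.004, 0.002], [0.002, 0.003, -1.0]]
wrist_force: [-0.1, -0.3, -5.7]
gripper_width: 0.536
grip_force: 62.8
```

>>> send_rows:
  motion:
    - {"tx": -19.8,"ty": -31.7,"tz": 0,"wx": 0,"wy": 0,"wz": 0,"jaw": 40}
    - {"tx": -19.8,"ty": -31.7,"tz": 0,"wx": 0,"wy": 0,"wz": 0,"jaw": 40}
    - {"tx": -19.8,"ty": -31.7,"tz": 0,"wx": 0,"wy": 0,"wz": 0,"jaw": 40}
    - {"tx": -19.8,"ty": -31.7,"tz": 0,"wx": 0,"wy": 0,"wz": 0,"jaw": 40}
    - {"tx": -19.8,"ty": -31.7,"tz": 0,"wx": 0,"wy": 0,"wz": 0,"jaw": 40}
    - {"tx": -19.8,"ty": -31.7,"tz": 0,"wx": 0,"wy": 0,"wz": 0,"jaw": 40}
    - {"tx": 0,"ty": 0,"tz": 20,"wx": 0,"wy": 0,"wz": 0,"jaw": 40}
    - {"tx": 0,"ty": 0,"tz": 20,"wx": 0,"wy": 0,"wz": 0,"jaw": 40}
    - {"tx": 0,"ty": 0,"tz": 0,"wx": 0,"wy": 0,"wz": 0,"jaw": 40}
    - {"tx": 0,"ty": 0,"tz": 0,"wx": 0,"wy": 0,"wz": 0,"jaw": 40}

```text
time_s: 29.88
eef_pos: [0.4243, 0.1466, 0.1588]
tcp_rot: [[0.004, 1.0, -0.007], [1.0, -0.004, 0.0], [0.0, -0.007, -1.0]]
wrist_force: [-0.1, 1.0, -5.9]
gripper_width: 0.536
grip_force: 63.7
```

```bash
python3 look.py; python3 - <<'E'
from h import *
np.set_printoptions(precision=4,suppress=True)
p=bot.observe()["eef_pos"]; zt=p[2]-.098
d=np.load("d_side.npy"); P=cloud("side",d).reshape(-1,3)
for lo,hi in((zt-.004,zt+.01),(zt+.012,zt+.03),(zt+.03,zt+.05)):
    q=P[(np.linalg.norm(P[:,:2]-p[:2],axis=1)<.04)&(P[:,2]>lo)&(P[:,2]<hi)]
    if len(q): print(lo,len(q),q.mean(0),(q.min(0)+q.max(0))/2)
q=P[(np.linalg.norm(P[:,:2]-p[:2],axis=1)<.03)&(P[:,2]>.008)&(P[:,2]<.05)]; print("spindle",len(q),q.mean(0) if len(q) else 0)
D=np.load("side0.npy");P=cloud("side",D).reshape(-1,3)
for lo,hi in((.01,.03),(.03,.05)):
    q=P[(np.linalg.norm(P[:,:2]-[.4275,.1475],axis=1)<.03)&(P[:,2]>lo)&(P[:,2]<hi)]; print(lo,len(q),q.mean(0),q.min(0),q.max(0))
c=proj("side",[.4275,.1475,.08]).astype(int)
a=cv2.imread("im_side.png"); cv2.imwrite("pics/s5.png",cv2.resize(a[c[1]-70:c[1]+60,c[0]-70:c[0]+70],None,fx=4.5,fy=4.5,interpolation=cv2.INTER_CUBIC))
E
```

```text
29.8833 [0.4243 0.1466 0.1588] [[0.004117257645667673, 0.9999700964060612, -0.006546333564072075], [0.9999914500651067, -0.004114650767329096, 0.0004116378844922384], [0.0003846896986174806, -0.006547972412573597, -0.9999784878041728]] [ 10.0399   1.6263 121.7475   0.1057  56.9914  10.2178] 63.68822754800931 [-0.0526  0.9657 -5.9276]
G [0.424  0.1466 0.1048]
0.059196979983527576 112 [0.4188 0.161  0.0706] [0.4275 0.1501 0.068 ]
0.07519697998352758 46 [0.4195 0.1636 0.0843] [0.4209 0.1602 0.0839]
0.09319697998352758 121 [0.4244 0.1552 0.104 ] [0.427  0.1498 0.103 ]
spindle 56 [0.4221 0.1508 0.0191]
0.01 32 [0.4235 0.1537 0.0194] [0.4168 0.1421 0.0107] [0.4351 0.1596 0.0298]
0.03 48 [0.4253 0.1505 0.0401] [0.4174 0.1391 0.0303] [0.436  0.1596 0.0496]
```

View pics/s5.png

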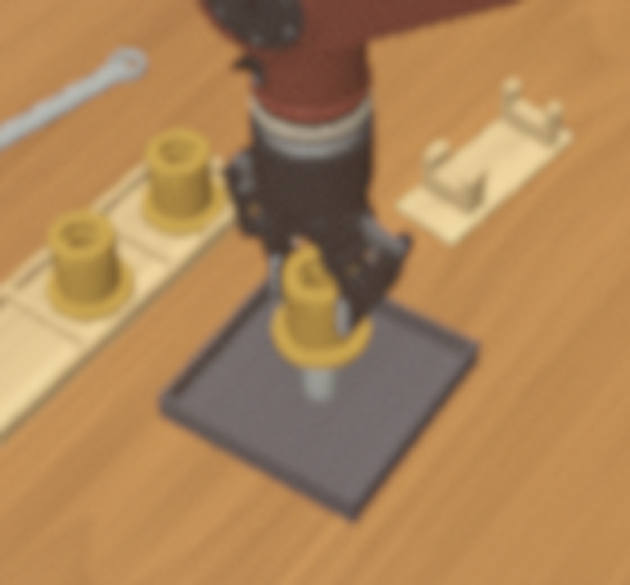

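The bush hangs over the spindle, bush at crop (315,300) and spindle at (318,385). Settling and centring it.

>>> send_rows:
  motion:
    - {"tx": 0,"ty": 1,"tz": 3,"wx": 0,"wy": 0,"wz": 0,"jaw": 40}
    - {"tx": 0,"ty": 0,"tz": 0,"wx": 0,"wy": 0,"wz": 0,"jaw": 40}
    - {"tx": 0,"ty": 0,"tz": 0,"wx": 0,"wy": 0,"wz": 0,"jaw": 40}
    - {"tx": 0,"ty": 0,"tz": 0,"wx": 0,"wy": 0,"wz": 0,"jaw": 40}
    - {"tx": 0,"ty": 0,"tz": 0,"wx": 0,"wy": 0,"wz": 0,"jaw": 40}
    - {"tx": 0,"ty": 0,"tz": 0,"wx": 0,"wy": 0,"wz": 0,"jaw": 40}
    - {"tx": 0,"ty": 0,"tz": 0,"wx": 0,"wy": 0,"wz": 0,"jaw": 40}
    - {"tx": 0,"ty": 0,"tz": 0,"wx": 0,"wy": 0,"wz": 0,"jaw": 40}
    - {"tx": 0,"ty": 0,"tz": 0,"wx": 0,"wy": 0,"wz": 0,"jaw": 40}
    - {"tx": 0,"ty": 0,"tz": 0,"wx": 0,"wy": 0,"wz": 0,"jaw": 40}

```text
time_s: 30.82
eef_pos: [0.4278, 0.1471, 0.1582]
tcp_rot: [[0.004, 1.0, 0.0], [1.0, -0.004, 0.002], [0.002, 0.0, -1.0]]
wrist_force: [-0.0, -0.2, -5.1]
gripper_width: 0.537
grip_force: 63.9
```

>>> send_rows:
  motion:
    - {"tx": 0,"ty": 0.5,"tz": 5,"wx": 0,"wy": 0,"wz": 0,"jaw": 40}
    - {"tx": 0,"ty": 0,"tz": 5,"wx": 0,"wy": 0,"wz": 0,"jaw": 40}
    - {"tx": 0,"ty": 0,"tz": 4,"wx": 0,"wy": 0,"wz": 0,"jaw": 40}
    - {"tx": 0,"ty": 0,"tz": 4,"wx": 0,"wy": 0,"wz": 0,"jaw": 40}
    - {"tx": 0,"ty": 0,"tz": 4,"wx": 0,"wy": 0,"wz": 0,"jaw": 40}
    - {"tx": 0,"ty": 0,"tz": 4,"wx": 0,"wy": 0,"wz": 0,"jaw": 40}
    - {"tx": 0,"ty": 0,"tz": 4,"wx": 0,"wy": 0,"wz": 0,"jaw": 40}
    - {"tx": 0,"ty": 0,"tz": 0,"wx": 0,"wy": 0,"wz": 0,"jaw": 40}
    - {"tx": 0,"ty": 0,"tz": 0,"wx": 0,"wy": 0,"wz": 0,"jaw": 40}
    - {"tx": 0,"ty": 0,"tz": 0,"wx": 0,"wy": 0,"wz": 0,"jaw": 40}

```text
time_s: 31.65
eef_pos: [0.4284, 0.1472, 0.1283]
tcp_rot: [[0.004, 1.0, 0.0], [1.0, -0.004, 0.002], [0.002, 0.0, -1.0]]
wrist_force: [-0.9, -0.4, -5.4]
gripper_width: 0.534
grip_force: 63.9
```

>>> send_rows:
  motion:
    - {"tx": 0,"ty": 0,"tz": 4,"wx": 0,"wy": 0,"wz": 0,"jaw": 40}
    - {"tx": 0,"ty": 0,"tz": 3,"wx": 0,"wy": 0,"wz": 0,"jaw": 40}
    - {"tx": 0,"ty": 0,"tz": 3,"wx": 0,"wy": 0,"wz": 0,"jaw": 40}
    - {"tx": 0,"ty": 0,"tz": 3,"wx": 0,"wy": 0,"wz": 0,"jaw": 40}
    - {"tx": 0,"ty": 0,"tz": 3,"wx": 0,"wy": 0,"wz": 0,"jaw": 40}
    - {"tx": 0,"ty": 0,"tz": 3,"wx": 0,"wy": 0,"wz": 0,"jaw": 40}
    - {"tx": 0,"ty": 0,"tz": 2,"wx": 0,"wy": 0,"wz": 0,"jaw": 40}
    - {"tx": 0,"ty": 0,"tz": 0,"wx": 0,"wy": 0,"wz": 0,"jaw": 40}
    - {"tx": 0,"ty": 0,"tz": 0,"wx": 0,"wy": 0,"wz": 0,"jaw": 40}
    - {"tx": 0,"ty": 0,"tz": 0,"wx": 0,"wy": 0,"wz": 0,"jaw": 40}

```text
time_s: 32.48
eef_pos: [0.4279, 0.1471, 0.1067]
tcp_rot: [[0.004, 1.0, -0.001], [1.0, -0.004, 0.001], [0.001, -0.001, -1.0]]
wrist_force: [-2.0, 2.1, -6.3]
gripper_width: 0.538
grip_force: 64.0
```

Bottom is about 9 mm up and it is sliding freely. Last few millimetres now.

>>> send_rows:
  motion:
    - {"tx": 0,"ty": 0,"tz": 1.5,"wx": 0,"wy": 0,"wz": 0,"jaw": 40}
    - {"tx": 0,"ty": 0,"tz": 1.5,"wx": 0,"wy": 0,"wz": 0,"jaw": 40}
    - {"tx": 0,"ty": 0,"tz": 1,"wx": 0,"wy": 0,"wz": 0,"jaw": 40}
    - {"tx": 0,"ty": 0,"tz": 1,"wx": 0,"wy": 0,"wz": 0,"jaw": 40}
    - {"tx": 0,"ty": 0,"tz": 0,"wx": 0,"wy": 0,"wz": 0,"jaw": 40}
    - {"tx": 0,"ty": 0,"tz": 0,"wx": 0,"wy": 0,"wz": 0,"jaw": 40}
    - {"tx": 0,"ty": 0,"tz": 0,"wx": 0,"wy": 0,"wz": 0,"jaw": 40}
    - {"tx": 0,"ty": 0,"tz": 0,"wx": 0,"wy": 0,"wz": 0,"jaw": 40}
    - {"tx": 0,"ty": 0,"tz": 0,"wx": 0,"wy": 0,"wz": 0,"jaw": 40}
    - {"tx": 0,"ty": 0,"tz": 0,"wx": 0,"wy": 0,"wz": 0,"jaw": 40}

```text
time_s: 33.32
eef_pos: [0.428, 0.1472, 0.102]
tcp_rot: [[0.004, 1.0, -0.001], [1.0, -0.004, 0.002], [0.002, -0.001, -1.0]]
wrist_force: [-4.7, 2.3, -3.5]
gripper_width: 0.538
grip_force: 64.2
```

>>> send_rows:
  motion:
    - {"tx": 0,"ty": 0,"tz": 1,"wx": 0,"wy": 0,"wz": 0,"jaw": 40}
    - {"tx": 0,"ty": 0,"tz": 0.7,"wx": 0,"wy": 0,"wz": 0,"jaw": 40}
    - {"tx": 0,"ty": 0,"tz": 0,"wx": 0,"wy": 0,"wz": 0,"jaw": 40}
    - {"tx": 0,"ty": 0,"tz": 0,"wx": 0,"wy": 0,"wz": 0,"jaw": 55}
    - {"tx": 0,"ty": 0,"tz": 0,"wx": 0,"wy": 0,"wz": 0,"jaw": 70}
    - {"tx": 0,"ty": 0,"tz": 0,"wx": 0,"wy": 0,"wz": 0,"jaw": 80}
    - {"tx": 0,"ty": 0,"tz": 0,"wx": 0,"wy": 0,"wz": 0,"jaw": 80}
    - {"tx": 0,"ty": 0,"tz": 0,"wx": 0,"wy": 0,"wz": 0,"jaw": 80}
    - {"tx": 0,"ty": 0,"tz": -15,"wx": 0,"wy": 0,"wz": 0,"jaw": 80}
    - {"tx": 0,"ty": 0,"tz": -30,"wx": 0,"wy": 0,"wz": 0,"jaw": 80}

```text
time_s: 34.15
eef_pos: [0.4256, 0.1464, 0.1427]
tcp_rot: [[0.004, 1.0, -0.008], [1.0, -0.004, -0.0], [-0.0, -0.008, -1.0]]
wrist_force: [-0.1, 0.2, -0.5]
gripper_width: 0.938
grip_force: 0.0
```

>>> send_rows:
  motion:
    - {"tx": 0,"ty": 0,"tz": -35,"wx": 0,"wy": 0,"wz": 0,"jaw": 80}
    - {"tx": 0,"ty": 0,"tz": -35,"wx": 0,"wy": 0,"wz": 0,"jaw": 80}
    - {"tx": -30,"ty": 0,"tz": -10,"wx": 0,"wy": 0,"wz": 0,"jaw": 80}
    - {"tx": -35,"ty": 0,"tz": 0,"wx": 0,"wy": 0,"wz": 0,"jaw": 80}
    - {"tx": -35,"ty": 0,"tz": 0,"wx": 0,"wy": 0,"wz": 0,"jaw": 80}
    - {"tx": -35,"ty": 0,"tz": 0,"wx": 0,"wy": 0,"wz": 0,"jaw": 80}
    - {"tx": 0,"ty": 0,"tz": 0,"wx": 0,"wy": 0,"wz": 0,"jaw": 80}
    - {"tx": 0,"ty": 0,"tz": 0,"wx": 0,"wy": 0,"wz": 0,"jaw": 80}
    - {"tx": 0,"ty": 0,"tz": 0,"wx": 0,"wy": 0,"wz": 0,"jaw": 80}
    - {"tx": 0,"ty": 0,"tz": 0,"wx": 0,"wy": 0,"wz": 0,"jaw": 80}

```text
time_s: 34.98
eef_pos: [0.4278, 0.0128, 0.2252]
tcp_rot: [[0.003, 1.0, -0.0], [1.0, -0.003, 0.002], [0.002, -0.0, -1.0]]
wrist_force: [0.5, -0.2, -0.6]
gripper_width: 0.934
grip_force: 0.0
```

```bash
python3 look.py; python3 - <<'E'
from h import *
np.set_printoptions(precision=4,suppress=True)
for n in("top","side"):
    d=np.load(f"d_{n}.npy"); P=cloud(n,d).reshape(-1,3)
    for nm,c,lo,hi in(("gauge",[.606,-.268],.12,.18),("b1",[.616,.0735],.055,.08),("b2",[.616,.176],.055,.08),("b3",[.428,.147],.053,.08)):
        q=P[(np.linalg.norm(P[:,:2]-c,axis=1)<.035)&(P[:,2]>lo)&(P[:,2]<hi)]
        if len(q): print(n,nm,len(q),q.mean(0),(q.min(0)+q.max(0))/2,np.median(q[:,2]))
a=cv2.imread("im_side.png"); cv2.imwrite("pics/s6.png",cv2.resize(a[120:300,220:420],None,fx=3.3,fy=3.3,interpolation=cv2.INTER_CUBIC))
E
```

```text
34.9833 [0.4278 0.0128 0.2252] [[0.0029191494025556804, 0.9999957391498328, -1.5777994572322596e-05], [0.9999937226302664, -0.0029191118280736403, 0.002008354101417682], [0.002008299486391195, -2.1640581203222207e-05, -0.9999979831303952]] [ -7.7593  -7.4982 122.0947   0.1252  65.4201  -7.6441] 0.0 [ 0.536  -0.1846 -0.5806]
G [0.4278 0.0129 0.1712]
top gauge 86 [ 0.6067 -0.2703  0.1349] [ 0.6075 -0.2713  0.1325] 0.13657276262636797
top b1 144 [0.6156 0.0726 0.0651] [0.6155 0.0721 0.0655] 0.06519308862628526
top b2 150 [0.6161 0.1756 0.0654] [0.6159 0.1756 0.0662] 0.06604037746147229
top b3 137 [0.4293 0.1446 0.0635] [0.4286 0.1443 0.0637] 0.06342658160277748
side b1 130 [0.6147 0.076  0.0645] [0.615  0.0747 0.0635] 0.06529111406772076
side b2 149 [0.6146 0.1789 0.0642] [0.6167 0.1785 0.0633] 0.06565172357416826
side b3 157 [0.4282 0.1483 0.0623] [0.4296 0.1459 0.0608] 0.06379452928794505
```

View pics/s6.png

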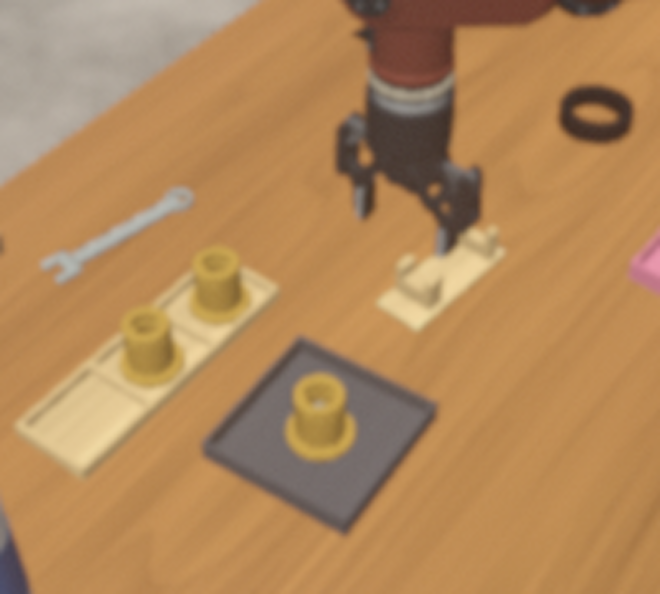

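The worn bush stands upright on the tray floor at crop (320,420), its top at 64 mm as expected. Two bushes remain in the rack at (150,345) and (218,285), and the gauge is seated in its stand.

```bash
python3 -c "
from workcell import bot
print(bot.finish_job())"
```

```text
the job is handed in; nothing more can be done
None
```

The job is handed in after about 35 s of the 72 s allowed, with no verdict returned: bush 3 was the worn one and now stands on the tray's floor over the spindle, the gauge is fully down in its stand, the two sound bushes stand in the rack, and I did not touch the can, spanner or tape roll.

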